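# Lock the block into the docking jig with the cam lever

### The arm

A 6-joint arm with a two-finger parallel gripper is mounted at the origin on the work surface. World frame = base frame: x ahead of the robot, y to its left, z up, the work surface at z = 0. Lengths are in mm, angles in rad, forces in N, time in s.
With the tool pointing down it reaches from about 350 to 975 mm from the base axis. Payload 7.1 kg.
Tool frame: the origin (TCP) lies between the finger pads; the fingertips stand 19 mm ahead of it and the grasp point (between the pads) is the TCP; y points along the fingers, z is the direction in which the jaws open and shut, and the axes are right-handed (so a half turn about y gives the same grasp; the last joint's range is limited). The gripper opens to 88 mm and grips with 3 to 60 N. Pads are 20 mm wide; open, the fingers measure 115 mm over their backs; the gripper's body (75 mm by 178 mm) begins 61 mm behind the grasp point.
Start: joints at [-1.206, 0.423, 1.63, -0, 1.089, -0.019], TCP at [234.045, -579.506, 241.675] pointing down, gripper open.
Joint ranges: [-3, 3], [-0.9, 2.11], [0.09, 2.58], [-1.31, 4.45], [0.11, 2.69], [-2.54, 2.54]. Speed limits (rad/s): [2.39, 2.39, 3.01, 3.14, 3.14, 3.14].

### API

Orientations are given as a rotation vector (axis times angle).
In Python, from workcell import ctrl gives the robot as it stands.
- The arm moves only by the tool servo_tool, never from a script. Its argument "moves" is text: rows parted by semicolons, each of 6 numbers parted by spaces: the shift along the world's x, y, z in m, then the turn, a rotation vector about the world's x, y, z in degrees. A call has 1 to 8 rows; each row is the pose to reach, as a shift and turn from the pose commanded when the call began; what a row does not reach only later rows make up. A row lasts 1/8 s, in which the tool goes at most 62.5 mm and 10.7 degrees, less where a joint would pass 70% of its speed; a pose out of reach is approached as far as the arm can. A call with a gripper value outside its range is refused whole. "hand" is the closure in counts, from 0 (fully open) to 255 (shut), set as the call begins (left out, the last holds). The fingers move at their own pace and stop on an object; the grip force is fixed at half the most. Time passes only in rows, so rows that repeat a pose let the fingers close. It gives the time, the measured TCP pose, the force and the opening at its end, in the units of the state.
- ctrl.get_obs(): the state, without advancing time (a new reading comes with each control period).
- ctrl.get_image(name): name is "side" or "top"; returns a dict with "pixels" (400x640x3 uint8, red, green, blue), "depth" (400x640 float32, mm along the optical axis (not along the pixel's ray), 0 where there is no reading), "vertical_fov" (degrees; the focal length in pixels is half the picture's height over the tangent of half this angle, whatever the lens; pixels are square), "cx", "cy" (the principal point, pixels), "xyz" and "attitude" of the camera in the world. Camera axes: x right, y up, looking along -z (the intrinsics and any distortion apply to the point x, -y, -z); pixel columns grow to the right and rows downward; lengths in mm; the calibration is good to about 2 mm. A picture is of the moment at which its call begins.
- ctrl.close_job(): hands the job in, once; it reports no verdict.
The state is a dict: "t": time; "qpos": joint angles; "qvel": joint speeds; "joint_torque": joint torques, N m; "ee_pos": TCP position; "orientation": TCP orientation; "ft_force": force on the tool from outside, world axes, zero at the start; "moment": the same for the moment, N m; "width": finger opening in mm.
Only numpy, scipy, OpenCV 4.12 (cv2) and the standard library are available. Lean on these libraries where they do the work, as an engineer would, in place of code of your own. Each camera call takes 0.05 s, during which the arm holds its last target.

### The job

Swing the jig's cam lever (orange grip) right back to open, then set the loose black block upright in the jig's guide channel, pin end towards the nest, and slide it in until it meets the two sprung plungers. Then turn the lever about a quarter turn until its claw has drawn the block up firm and flush against the nest: feel for it and stop as soon as it comes up firm, never forcing the lever past that. Let go, and leave the other things on the bench where they are.

Things in the scene. Friction and masses are not known exactly. Their poses are not given: they have to be found in the camera images.
- jig: fixed docking jig; origin: centre of base plate underside, x = docking direction, z up. Plate 220 x 120 x 8 mm. Two steel rails 12 wide, top at z 18 mm, run from x -105 to 18 mm, inner faces at y +-27 (channel 54 wide). Black nest x 20..70, y +-50, z 8..58. Two brass plungers at y +-17, z 54 stand 3 mm out of its face; together they push back 6 N at first, 11 N flush
- nest: black nest block of the jig, 50 x 100 x 50 mm; origin at the lower edge of its front face, axes as the jig's
- nest_face (a point): foot of the nest's front face on the base plate's top (jig x 20, y 0, z 8 mm), axes as the jig's; the block's face must come up against this face
- block: loose black L-shaped block, 0.8 to 1.0 kg, 80 (x) x 50 (y) mm; rear half (x -40..0) 70 mm tall, front half (x 0..40) 50 mm tall; origin at the centre of its underside. A steel pin 8 mm thick, stiffly sprung, stands 7 mm up out of the front half, its axis 7 to 13 mm behind the front face: the setting differs each time
- block_face (a point): foot of the block's front face (block x 40, y 0, z 0 mm), axes as the block's
- cam (a joint): cam lever angle, rad: 0 = open stop, grows anticlockwise seen from above, far stop 2.1; stays where left. Upright pivot at jig x 38, y 0 on the nest. Claw at z 59..65, within 50 mm of the pivot; above 0.15 it bars the pin's way in. Closing, it catches the pin at 0.3..0.9; somewhere in 0.8..1.9 it comes up firm: push at the grip, 3..7 N till then, climbs to 10..12 N (good), and 20 N (too far) within some 0.1 rad
- cam_post (a point): top centre of the lever's upright round orange grip, a free-turning sleeve 16 mm thick, 38 mm tall (jig z 70..108 mm), 75 mm from the pivot; seen from the pivot it lies at an angle of (cam - 1.0) rad from jig x. The flat steel lever arm runs below it (z 63..70)
- riser: bystander: loose plain aluminium riser block 45 x 45 x 60 mm, origin under its centre; leave it alone
- screwdriver: bystander: loose screwdriver lying along its x, origin on the bench; leave it alone
- pin_tray: bystander: blue two-part tray of dowel pins, 100 x 140 x 35 mm, fixed; origin under its centre
There are look-alikes about, which are no part of the job. Of the things that look like the block, take the one that is farthest to the robot's right at the start.

How it is judged:
By the outcome, as a careful person would: the job done as asked, in the order asked, and still so for the second after the job is handed in, with the robot touching nothing.
It also fails if it takes over 72 s, if anything falls off the work surface, if the arm or the gripper's body presses on something with over 40 N, if the wrist force passes 120 N, or if a joint passes its speed limit or range.

## Working session

There is one attempt and no reset: what is moved stays moved. The work goes in short steps, Python scripts to look and compute and a tool call to move; the robot and the scene stay as the last step left them, time stands still between calls to the robot, and variables do not carry over. Pictures are saved under pics/ and viewed, and the job is handed in when it is done.

Besides the shell and the picture viewer there is one more tool, called after "Emit:" by a JSON object that holds its "op" and its "data", one argument or row to a line. servo_tool: Moves the arm, as the interface text tells. Its arguments: {"type":"object","properties":{"moves":{"type":"string"},"hand":{"type":"number"}},"required":["moves"]}

```bash
mkdir -p pics; ls; python3 - <<'E'
from workcell import ctrl
import cv2,numpy as np,pickle
o=ctrl.get_obs();print(o)
for n in("side","top"):
    i=ctrl.get_image(n);pickle.dump(i,open(f"{n}0.pkl","wb"))
    cv2.imwrite(f"pics/{n}0.png",i["pixels"][:,:,::-1]);print(n,{k:v for k,v in i.items() if k not in("pixels","depth")})
E
```

```text
pics
{'t': 0.0, 'qpos': array([-1.20599742e+00,  4.23855591e-01,  1.63067057e+00,  1.71779422e-05,
        1.08857488e+00, -1.89901520e-02]), 'qvel': array([ 0.00015989, -0.00040918, -0.00147478, -0.0023095 , -0.00088605,
       -0.0013935 ]), 'joint_torque': array([ 7.22600325e-04, -5.44613349e+01, -2.73672652e+01,  6.42961822e-02,
        2.26618617e-02, -1.27658282e-04]), 'ee_pos': array([ 233.87356477, -579.04019725,  240.90008787]), 'orientation': array([-0.3910179 ,  2.0128763 , -2.00982639]), 'ft_force': array([0.51102642, 0.21638221, 0.72691865]), 'moment': array([0.036179  , 0.06981517, 0.01237506]), 'width': 87.67372648344053}
side {'vertical_fov': 54.82526770138637, 'cx': 314.004418112372, 'cy': 200.25112746694532, 'xyz': array([478.81942772, 701.10133654, 636.92912472]), 'attitude': array([ 0.00996812, -1.33592845, -2.7870637 ])}
top {'vertical_fov': 45.28849528844645, 'cx': 329.1986443022735, 'cy': 203.26903777165288, 'xyz': array([ 346.58888548,   52.3182326 , 1157.53187409]), 'attitude': array([ 0.12007591, -0.12516179, -1.54030414])}
```

View pics/side0.png

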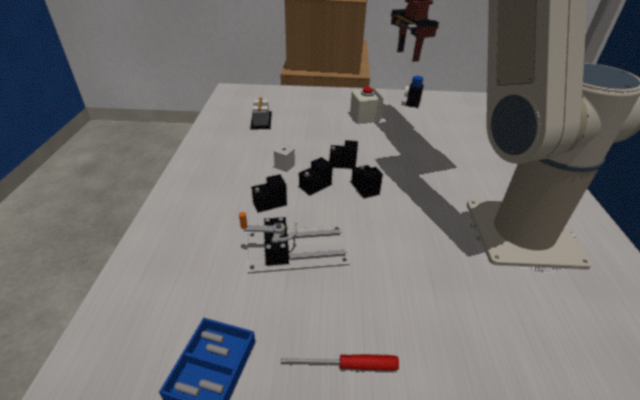

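View pics/top0.png

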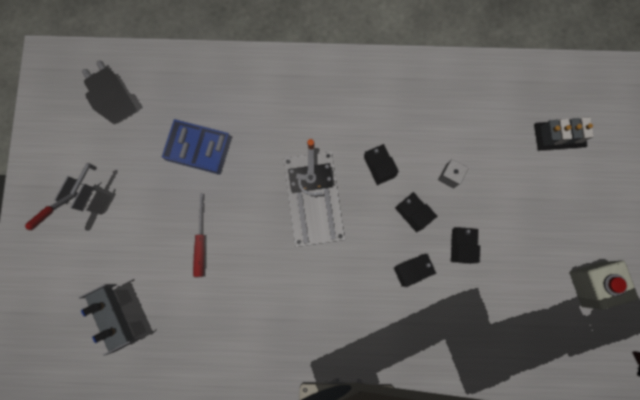

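Top picture: four block look-alikes at (380,163), (416,211), (415,269) and (465,245). The one at (465,245) is farthest right (−y). The jig is at (315,195), with its orange grip at (311,143). I'll check these in a crop and measure.

```bash
cat > h.py <<'E'
import numpy as np,cv2,pickle
from scipy.spatial.transform import Rotation as R
def cloud(i):
    d=i["depth"].astype(float);h,w=d.shape
    f=h/2/np.tan(np.radians(i["vertical_fov"]/2))
    u,v=np.meshgrid(np.arange(w),np.arange(h))
    p=np.stack([(u-i["cx"])/f*d,-(v-i["cy"])/f*d,-d],-1)
    P=p@R.from_rotvec(i["attitude"]).as_matrix().T+i["xyz"]
    P[d<=0]=np.nan
    return P
def proj(i,X):
    f=i["pixels"].shape[0]/2/np.tan(np.radians(i["vertical_fov"]/2))
    p=(np.atleast_2d(X)-i["xyz"])@R.from_rotvec(i["attitude"]).as_matrix()
    return np.stack([i["cx"]-f*p[:,0]/p[:,2],i["cy"]+f*p[:,1]/p[:,2]],-1)
def crop(im,x0,y0,x1,y1,s,name):
    c=im[y0:y1,x0:x1,::-1];c=np.clip(c.astype(float)*1.5,0,255).astype(np.uint8)
    cv2.imwrite(name,cv2.resize(c,None,fx=s,fy=s,interpolation=cv2.INTER_CUBIC))
E
python3 - <<'E'
from h import *
for n in("top","side"):
    i=pickle.load(open(n+"0.pkl","rb"));P=cloud(i)
    pts={"top":[(311,143),(316,195),(465,245),(461,260),(250,300),(600,200),(100,150),(380,163),(416,211),(415,269),(300,236),(341,236)],"side":[(243,215),(367,180),(343,155),(315,176),(400,300),(150,300)]}[n]
    for u,v in pts: print(n,u,v,P[v,u].round(1))
i=pickle.load(open("top0.pkl","rb"));crop(i["pixels"],270,120,500,300,3.4,"pics/c1.png")
j=pickle.load(open("side0.pkl","rb"));crop(j["pixels"],230,130,400,280,4,"pics/c2.png")
E
```

```text
top 311 143 [649.7  96.  106.2]
top 316 195 [538.9  82.3  58.6]
top 465 245 [ 431.5 -260.9   65. ]
top 461 260 [ 397.  -249.7   70.3]
top 250 300 [292.7 232.3  -0.5]
top 600 200 [ 555.4 -611.7    2.7]
top 100 150 [648.  623.6  -1.1]
top 380 163 [616.7 -64.7  69.9]
top 416 211 [ 508.7 -151.8   51.5]
top 415 269 [ 374.1 -145.8   70.5]
top 300 236 [446.9 119.    6.6]
top 341 236 [449.2  20.7  11.6]
side 243 215 [646.8 104.3 109.5]
side 367 180 [ 373.3 -104.8   62.4]
side 343 155 [ 432.2 -242.8   48.1]
side 315 176 [ 507.3 -132.4   48.7]
side 400 300 [319.8 216.6   0.8]
side 150 300 [816.  245.5  -0.9]
```

View pics/c1.png

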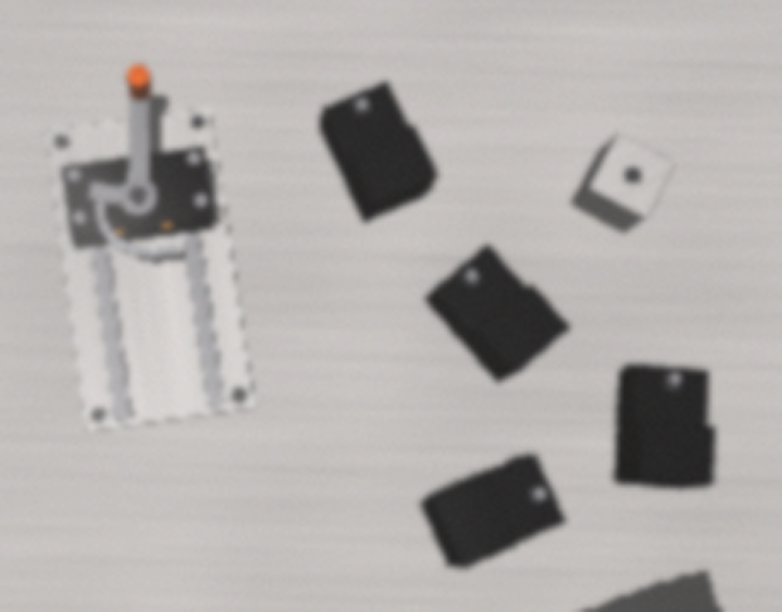

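View pics/c2.png

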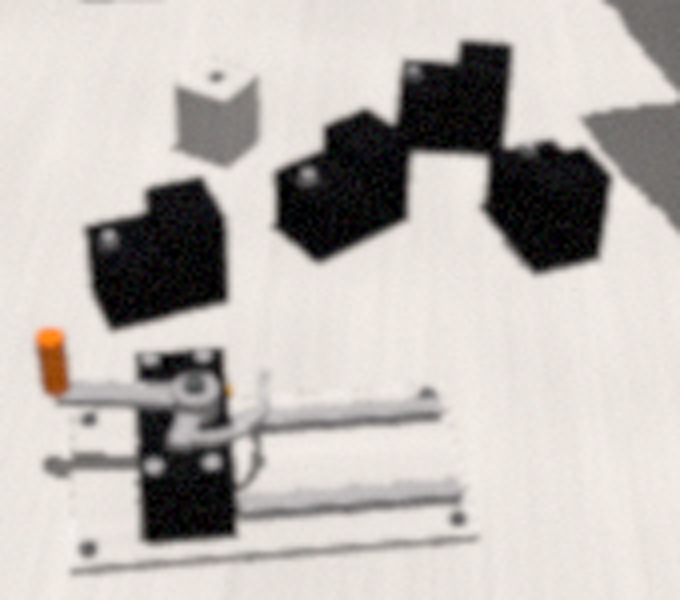

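The crops confirm it. The block at full-frame (465,245) is upright, with its pin end (low half) towards +x, and is the farthest right of the four. The lever is about half way round, and the claw bars the channel. Next I'll fit the poses.

```bash
cat > fit.py <<'E'
from h import *
from scipy.optimize import minimize
def box(x0,x1,y0,y1,z0,z1): return np.array([[x,y,z] for x in(x0,x1) for y in(y0,y1) for z in(z0,z1)],float)
BL=[box(-40,0,-25,25,0,70),box(0,40,-25,25,0,50)]
NE=[box(20,70,-50,50,8,58)]
def place(X,p,z0=0):
    c,s=np.cos(p[2]),np.sin(p[2]);return np.stack([p[0]+c*X[:,0]-s*X[:,1],p[1]+s*X[:,0]+c*X[:,1],X[:,2]+z0],-1)
S=8
def render(i,boxes,p,win,z0=0):
    x0,y0,x1,y1=win;m=np.zeros(((y1-y0)*S,(x1-x0)*S),np.uint8)
    for b in boxes:
        q=(proj(i,place(b,p,z0))-[x0,y0]+.5)*S-.5
        cv2.fillConvexPoly(m,cv2.convexHull(np.round(q*16).astype(np.int32)),1,cv2.LINE_8,4)
    return cv2.resize(m.astype(np.float32),(x1-x0,y1-y0),interpolation=cv2.INTER_AREA)
def fit(i,boxes,p0,hull=False,z0=0,lo=None,hi=None,bg=None,pad=8):
    q=np.vstack([proj(i,place(b,p0,z0)) for b in boxes])
    x0,y0=np.floor(q.min(0)-pad).astype(int);x1,y1=np.ceil(q.max(0)+pad).astype(int);win=(x0,y0,x1,y1)
    g=i["pixels"][y0:y1,x0:x1].astype(float).max(-1)
    m0=render(i,boxes,p0,win,z0)
    dark=np.median(g[m0>.99]);br=np.percentile(g[m0==0],60)
    a=np.clip((br-g)/(br-dark),0,1)
    lab,_n=None,None
    if hull:
        n,l,st,_=cv2.connectedComponentsWithStats((a>.5).astype(np.uint8));k=1+np.argmax(st[1:,4])
        up=cv2.resize((a*(cv2.dilate((l==k).astype(np.uint8),np.ones((3,3)))>0)),None,fx=S,fy=S,interpolation=cv2.INTER_LINEAR)
        c=np.vstack(cv2.findContours((up>.5).astype(np.uint8),cv2.RETR_EXTERNAL,cv2.CHAIN_APPROX_NONE)[0])
        mm=np.zeros(up.shape,np.uint8);cv2.fillConvexPoly(mm,cv2.convexHull(c),1)
        a=cv2.resize(mm.astype(np.float32),(x1-x0,y1-y0),interpolation=cv2.INTER_AREA)
    else:
        n,l=cv2.connectedComponents((a>.3).astype(np.uint8))
        cnt=np.bincount(l[(m0>.9)],minlength=n);cnt[0]=0;k=cnt.argmax()
        a=a*cv2.dilate((l==k).astype(np.uint8),np.ones((3,3)))
        a[(cv2.erode(m0,np.ones((7,7)))>.99)]=1
    f=lambda p:np.minimum((render(i,boxes,p,win,z0)-a)**2,.6).sum()
    best=None
    for dy in(-.15,0,.15):
        r=minimize(f,[p0[0],p0[1],p0[2]+dy],method="Nelder-Mead",options=dict(initial_simplex=np.array([[0,0,0],[8,0,0],[0,8,0],[0,0,.1]])+[p0[0],p0[1],p0[2]+dy],xatol=.02,fatol=1e-3,maxiter=400))
        if best is None or r.fun<best.fun:best=r
    return best.x,best.fun,m0.sum()
E
python3 - <<'E'
from fit import *
T,Sd=[pickle.load(open(n+"0.pkl","rb")) for n in("top","side")]
for n,i in(("top",T),("side",Sd)):
    print(n,"block",fit(i,BL,[425,-255,0.]))
    print(n,"nest",fit(i,NE,[495,80,.1],hull=True))
    P=cloud(i)
    m=(P[...,2]>4)&(P[...,2]<13)&(abs(P[...,0]-510)<170)&(abs(P[...,1]-75)<100)
    print("plate",m.sum(),cv2.minAreaRect(P[m][:,:2].astype(np.float32)))
    o=i["pixels"].astype(int);m=(o[...,0]>150)&(o[...,2]<80)&(o[...,1]<140)&(abs(P[...,1]-95)<60)&(P[...,0]>560)&(P[...,2]>60)
    q=P[m];print("orange",len(q),q.mean(0),q[q[:,2]>q[:,2].max()-6].mean(0))
P=cloud(T)
for p0 in([374,-146],[508,-152],[616,-64]): print(p0,[fit(T,BL,[*p0,a])[:2] for a in(-.3,.5)])
E
```

```text
top block (array([ 4.33454726e+02, -2.67040229e+02, -6.17959299e-02]), np.float64(43.189434313654914), np.float32(1002.1875))
top nest (array([5.15135433e+02, 8.13715297e+01, 1.39879479e-01]), np.float64(524.119384765625), np.float32(1050.8438))
plate 2792 ((509.32427978515625, 75.00318908691406), (337.42315673828125, 197.54000854492188), 0.31379958987236023)
orange 7 [652.45516364  98.32467766 107.02143015] [652.45516364  98.32467766 107.02143015]
side block (array([ 4.31580140e+02, -2.67817231e+02, -9.24163356e-02]), np.float64(271.3034204968477), np.float32(766.4844))
side nest (array([518.80107485,  49.69185575,   1.00164457]), np.float64(234.84628295898438), np.float32(1108.5156))
plate 2472 ((545.1005249023438, 101.92239379882812), (239.21485900878906, 143.76763916015625), 9.320453643798828)
orange 21 [650.42760651  98.91435155 108.01320376] [650.42760651  98.91435155 108.01320376]
[374, -146] [(array([ 373.87729106, -151.23240668,   -1.14002547]), np.float64(43.92826864964353)), (array([ 373.58494989, -151.3892345 ,   -1.13368459]), np.float64(55.02313488913725))]
[508, -152] [(array([ 509.57241211, -152.65659827,    0.70623676]), np.float64(32.826694921875)), (array([ 509.89768143, -152.76918157,    0.71786774]), np.float64(20.023280859375))]
[616, -64] [(array([ 6.23804046e+02, -6.83416998e+01,  4.14290022e-01]), np.float64(34.03361118280377)), (array([ 6.23946393e+02, -6.90776660e+01,  4.32961136e-01]), np.float64(21.597686884251544))]
```

```bash
cat >> h.py <<'E'
def ray(i,u,v,z):
    f=i["pixels"].shape[0]/2/np.tan(np.radians(i["vertical_fov"]/2))
    d=R.from_rotvec(i["attitude"]).as_matrix()@np.array([(u-i["cx"])/f,-(v-i["cy"])/f,-1])
    return i["xyz"]+d*(z-i["xyz"][2])/d[2]
E
cat > ov.py <<'E'
from fit import *
PL=box(-110,110,-60,60,0,8);RA=[box(-105,18,27,39,8,18),box(-105,18,-39,-27,8,18)]
E12=[(0,1),(0,2),(0,4),(1,3),(1,5),(2,3),(2,6),(3,7),(4,5),(4,6),(5,7),(6,7)]
def overlay(i,items,win,s,name):
    x0,y0,x1,y1=win;c=np.clip(i["pixels"][y0:y1,x0:x1,::-1]*1.5,0,255).astype(np.uint8)
    c=cv2.resize(c,None,fx=s,fy=s,interpolation=cv2.INTER_CUBIC)
    for boxes,p,z0,col in items:
        for b in boxes:
            q=np.round(((proj(i,place(b,p,z0))-[x0,y0]+.5)*s-.5)*16).astype(int)
            for a,e in E12: cv2.line(c,tuple(map(int,q[a])),tuple(map(int,q[e])),col,1,cv2.LINE_AA,4)
    cv2.imwrite(name,c)
E
python3 - <<'E'
from ov import *
T,Sd=[pickle.load(open(n+"0.pkl","rb")) for n in("top","side")]
for u,v in[(296.5,246.5),(344.4,240),(284,161),(330,152)]: print(ray(T,u,v,8))
jp=[535,82,.12]
q=fit(T,NE,jp,hull=True);print(q);q2=fit(Sd,NE,jp,hull=True);print(q2)
for nm,i,w,s in(("top",T,(270,120,500,300),3.4),("side",Sd,(230,130,400,280),4)):
    overlay(i,[(BL,[433.5,-267,-.062],0,(0,255,0)),(BL,[374,-151,-1.14],0,(0,255,0)),(NE+[PL]+RA,(q if nm=="top" else q2)[0],0,(255,0,255))],w,s,f"pics/ov_{nm}.png")
E
```

```text
[421.44613579 126.42399166   8.        ]
[440.10071086  12.17998965   8.        ]
[630.47203414 164.98403047   8.        ]
[656.44594433  52.44405299   8.        ]
(array([5.40066370e+02, 8.88329615e+01, 1.79699110e-01]), np.float64(139.5637664794922), np.float32(1063.9219))
(array([547.41288541,  76.91052855,   0.56634096]), np.float64(179.26358032226562), np.float32(1116.1094))
```

View pics/ov_top.png

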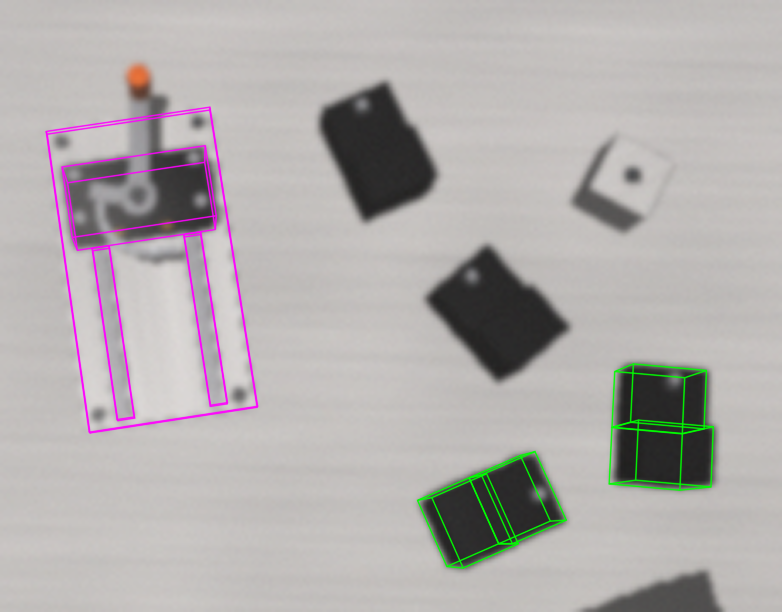

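View pics/ov_side.png

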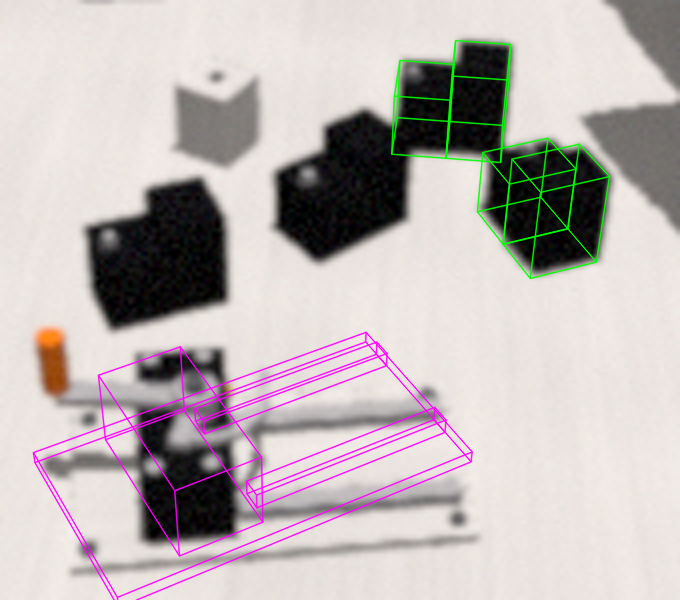

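```bash
cat > jigfit.py <<'E'
from ov import *
from scipy.optimize import least_squares
def screws(i,approx):
    g=i["pixels"].astype(float).mean(-1);out=[]
    for u,v in approx:
        u,v=int(round(u)),int(round(v));
        for _ in range(2):
            w=g[v-3:v+4,u-3:u+4];a=np.clip(np.percentile(w,60)-w,0,None);a[a<.25*a.max()]=0
            yy,xx=np.mgrid[-3:4,-3:4];du,dv=(a*xx).sum()/a.sum(),(a*yy).sum()/a.sum()
            uu,vv=u+du,v+dv;u,v=int(round(uu)),int(round(vv))
        out.append((uu,vv))
    return np.array(out)
E
python3 - <<'E'
from jigfit import *
T,Sd=[pickle.load(open(n+"0.pkl","rb")) for n in("top","side")]
ta=np.array([(62,141),(198,122),(98,414),(239,396)])/3.4+[270,120]
sa=np.array([(88,549),(88,420),(458,519),(427,394)])/4+[230,130]
for n,i,a in(("top",T,ta),("side",Sd,sa)):
    s=screws(i,a);W=np.array([ray(i,u,v,9) for u,v in s])[:,:2];print(n,a.round(1).tolist(),s.round(1).tolist(),W.round(1).tolist(),"ctr",W.mean(0))
    f=W[:2].mean(0)-W[2:].mean(0);l=W[[0,2]].mean(0)-W[[1,3]].mean(0)
    print("len",np.hypot(*f),np.arctan2(f[1],f[0]),"wid",np.hypot(*l),np.arctan2(-l[0],l[1]))
E
```

```text
top [[288.2, 161.5], [328.2, 155.9], [298.8, 241.8], [340.3, 236.5]] [[287.7, 161.3], [327.8, 155.5], [298.6, 241.5], [339.9, 235.7]] [[629.8, 155.7], [647.2, 57.5], [433.5, 121.9], [450.0, 23.3]] ctr [540.14648572  89.58626415]
len 199.6965642187626 0.1712439866343477 wid 99.83989269635951 0.17052674318943636
side [[252.0, 267.2], [252.0, 235.0], [344.5, 259.8], [336.8, 228.5]] [[251.6, 266.8], [251.9, 233.4], [343.9, 258.9], [336.2, 228.1]] [[628.4, 155.9], [645.6, 54.0], [431.4, 120.7], [448.5, 22.9]] ctr [538.50092677  88.37657829]
len 199.84336351429494 0.1666931070528018 wid 101.33664556846894 0.16994573366854485
```

```bash
python3 - <<'E'
from h import *
from workcell import ctrl
o=ctrl.get_obs();M=R.from_rotvec(o["orientation"]).as_matrix();print(M.round(3),o["t"],o["ee_pos"])
z=M[:,2];print("jaw yaw deg",np.degrees(np.arctan2(z[1],z[0])))
E
```

```text
[[-0.927 -0.001  0.374]
 [-0.374  0.001 -0.927]
 [-0.    -1.    -0.001]] 0.1 [ 233.87988121 -579.07693615  240.95611689]
jaw yaw deg -68.00910730563179
```

Emit:
{"op": "servo_tool", "data": {
  "moves": "0.417 0.678 -0.06 0 0 -20;0.417 0.678 -0.06 0 0 -20;0.417 0.678 -0.06 0 0 -20;0.417 0.678 -0.06 0 0 -20;0.417 0.678 -0.06 0 0 -20;0.417 0.678 -0.06 0 0 -20;0.417 0.678 -0.06 0 0 -20;0.417 0.678 -0.06 0 0 -20",
  "hand": 180
}}

```text
t: 1.1
ee_pos: [495.9, -152.9, 203.9]
orientation: [-0.038, 2.204, -2.204]
ft_force: [0.6, -0.4, 0.2]
width: 26.1
```

Emit:
{"op": "servo_tool", "data": {
  "moves": "0.155 0.251 -0.014 0 0 0;0.155 0.251 -0.014 0 0 0;0.155 0.251 -0.014 0 0 0;0.155 0.251 -0.014 0 0 0;0.155 0.251 -0.014 0 0 0;0.155 0.251 -0.014 0 0 0;0.155 0.251 -0.014 0 0 0"
}}

```text
t: 1.98
ee_pos: [649.4, 95.7, 189.4]
orientation: [-0.041, 2.204, -2.205]
ft_force: [-0.7, 0.7, 0.4]
width: 25.9
```

```bash
python3 - <<'E'
from h import *
from workcell import ctrl
i=ctrl.get_image("side");pickle.dump(i,open("side1.pkl","wb"));crop(i["pixels"],200,150,360,280,5,"pics/s1.png")
o=ctrl.get_obs();print(o["ee_pos"],o["ft_force"],o["qpos"].round(2))
E
```

```text
[649.34679234  95.18599243 189.6797414 ] [-0.3854029  -0.52161698 -0.22515586] [ 0.13  0.53  1.59 -0.    1.02  1.66]
```

View pics/s1.png

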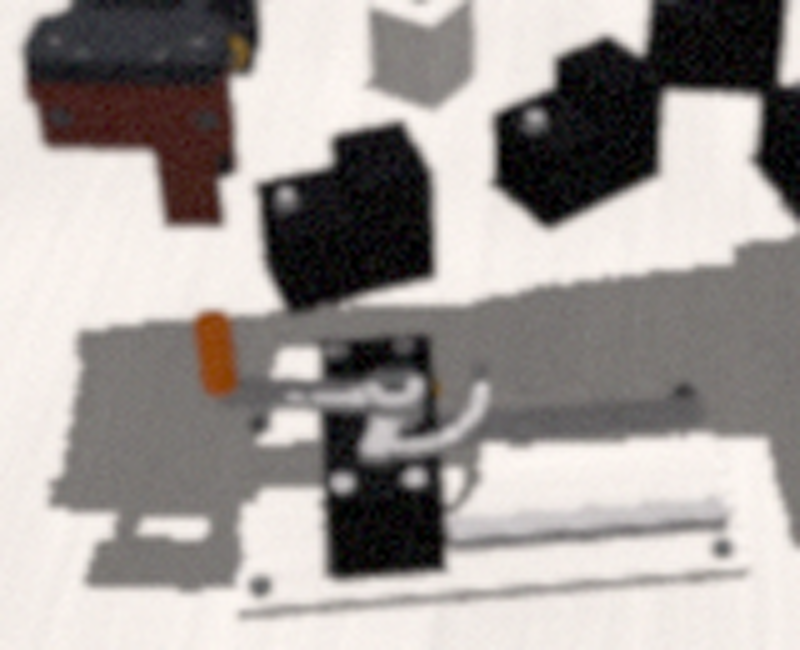

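The fingers are at (195,190) in the crop, directly above the orange grip at (215,355). I'll go down over it with the jaws part open.

Emit:
{"op": "servo_tool", "data": {
  "moves": "0.002 0.003 -0.04 0 0 0;0.002 0.003 -0.07 0 0 0;0.002 0.003 -0.084 0 0 0;0.002 0.003 -0.092 0 0 0;0.002 0.003 -0.092 0 0 0"
}}

```text
t: 2.65
ee_pos: [652.4, 98.8, 98.4]
orientation: [-0.037, 2.204, -2.204]
ft_force: [-0.6, -0.2, 0.0]
width: 25.6
```

Emit:
{"op": "servo_tool", "data": {
  "moves": "-0.0005 -0.008 0 0 0 -3;-0.0015 -0.016 0 0 0 -6;-0.003 -0.023 0 0 0 -10;-0.005 -0.029 0 0 0 -14;-0.0075 -0.035 0 0 0 -18;-0.01 -0.041 0 0 0 -21;-0.013 -0.045 0 0 0 -24;-0.016 -0.049 0 0 0 -26"
}}

```text
t: 3.65
ee_pos: [637.2, 50.5, 99.3]
orientation: [-0.427, -1.992, 1.989]
ft_force: [1.1, 2.7, 0.1]
width: 25.9
```

Emit:
{"op": "servo_tool", "data": {
  "moves": "-0.002 -0.003 0 0 0 -1;-0.0045 -0.0055 0 0 0 -2;-0.007 -0.008 0 0 0 -3;-0.007 -0.008 0 0 0 -3"
}}

```text
t: 4.15
ee_pos: [629.0, 41.9, 98.2]
orientation: [-0.471, -1.958, 1.959]
ft_force: [1.9, 0.7, 2.5]
width: 26.2
```

Emit:
{"op": "servo_tool", "data": {
  "moves": "-0.001 -0.001 0 0 0 0;-0.002 -0.0018 0 0 0 0;-0.003 -0.0027 0 0 0 0;-0.003 -0.0027 0 0 0 0"
}}

```text
t: 4.65
ee_pos: [626.1, 39.4, 98.0]
orientation: [-0.47, -1.959, 1.959]
ft_force: [1.7, 2.7, 2.6]
width: 25.8
```

Emit:
{"op": "servo_tool", "data": {
  "moves": "-0.001 -0.001 0 0 0 0;-0.002 -0.0018 0 0 0 0;-0.003 -0.0025 0 0 0 0;-0.003 -0.0025 0 0 0 0"
}}

```text
t: 5.15
ee_pos: [623.5, 37.4, 98.1]
orientation: [-0.471, -1.96, 1.958]
ft_force: [3.2, 4.2, 1.9]
width: 26.2
```

Emit:
{"op": "servo_tool", "data": {
  "moves": "-0.001 -0.001 0 0 0 0;-0.0015 -0.0013 0 0 0 0;-0.0015 -0.0013 0 0 0 0"
}}

```text
t: 5.52
ee_pos: [623.1, 37.3, 98.2]
orientation: [-0.473, -1.962, 1.957]
ft_force: [6.6, 11.6, -1.7]
width: 26.4
```

```bash
python3 - <<'E'
from h import *
from workcell import ctrl
o=ctrl.get_obs();print(o["ee_pos"],o["ft_force"])
i=ctrl.get_image("top");crop(i["pixels"],270,110,390,220,6,"pics/t2.png")
i=ctrl.get_image("side");crop(i["pixels"],200,150,360,280,5,"pics/s2.png")
E
```

```text
[623.05463115  37.30180134  98.18038377] [ 6.5920052  11.5952431  -1.71994406]
```

View pics/s2.png

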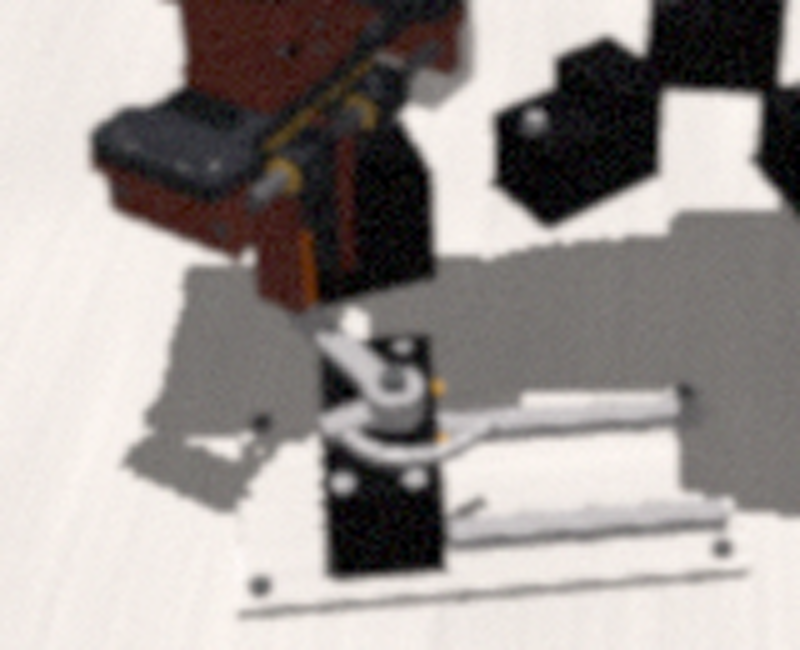

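Lever is at the open stop: the force rose to 13 N with no further motion. Now I'll back off, lift and go to the block.

Emit:
{"op": "servo_tool", "data": {
  "moves": "0.003 0.003 0 0 0 0;0.003 0.003 0.03 0 0 0;0.003 0.003 0.08 0 0 0;-0.03 -0.04 0.09 0 0 10;-0.07 -0.09 0.09 0 0 20;-0.11 -0.14 0.08 0 0 23;-0.15 -0.19 0.07 0 0 23;-0.18 -0.24 0.07 0 0 23",
  "hand": 46
}}

```text
t: 6.62
ee_pos: [439.6, -203.7, 167.2]
orientation: [-0.072, -2.185, 2.184]
ft_force: [0.4, -0.3, 0.0]
width: 72.3
```

```bash
python3 - <<'E'
from h import *
from workcell import ctrl
o=ctrl.get_obs();print(o["ee_pos"],o["ft_force"],o["width"]);z=R.from_rotvec(o["orientation"]).as_matrix();print(np.degrees(np.arctan2(z[1,2],z[0,2])),z[:,1])
i=ctrl.get_image("top");pickle.dump(i,open("top3.pkl","wb"));
E
```

```text
[ 439.63321969 -203.67947135  167.20161451] [ 0.39304966 -0.27827938  0.0128262 ] 72.29733248097068
-93.96732610049592 [-3.41412878e-03  7.30508552e-04 -9.99993905e-01]
```

```bash
python3 - <<'E'
from fit import *
for n in("top","side"):
    P=cloud(pickle.load(open(n+"0.pkl","rb")))
    for a,b in((63,77),(44,56)):
        m=(P[...,2]>a)&(P[...,2]<b)&(abs(P[...,0]-430)<60)&(P[...,1]<-215)&(P[...,1]>-320)
        q=P[m];print(n,a,m.sum(),q.mean(0).round(1),np.percentile(q,[2,98],axis=0).round(0)[:,:2].tolist(),cv2.minAreaRect(q[:,:2].astype(np.float32)))
E
```

```text
top 63 400 [ 413.4 -267.7   69.7] [[394.0, -292.0], [433.0, -244.0]] ((413.29071044921875, -268.1062316894531), (51.59367370605469, 39.772769927978516), 86.73942565917969)
top 44 387 [ 450.7 -268.7   49.9] [[398.0, -296.0], [472.0, -243.0]] ((433.4156799316406, -269.61865234375), (51.10357666015625, 80.18001556396484), 85.89810180664062)
side 63 153 [ 410.2 -261.9   69.2] [[390.0, -290.0], [430.0, -240.0]] ((409.445068359375, -266.569091796875), (54.76321029663086, 39.78526306152344), 84.99324035644531)
side 44 192 [ 440.  -259.1   49.9] [[395.0, -294.0], [469.0, -239.0]] ((430.07147216796875, -267.7222595214844), (55.98188400268555, 78.67904663085938), 86.29276275634766)
```

Emit:
{"op": "servo_tool", "data": {
  "moves": "-0.013 -0.032 -0.01 0 0 0;-0.026 -0.063 -0.02 0 0 0;-0.026 -0.063 -0.06 0 0 0;-0.026 -0.063 -0.09 0 0 0;-0.026 -0.063 -0.108 0 0 0;-0.026 -0.063 -0.115 0 0 0;-0.026 -0.063 -0.115 0 0 0"
}}

```text
t: 7.55
ee_pos: [416.2, -265.7, 52.9]
orientation: [-0.075, -2.186, 2.185]
ft_force: [-0.5, 0.0, -0.7]
width: 71.9
```

Emit:
{"op": "servo_tool", "data": {
  "moves": "0 0 0 0 0 0;0 0 0 0 0 0;0 0 0 0 0 0;0 0 0 0 0 0",
  "hand": 255
}}

```text
t: 8.05
ee_pos: [417.3, -266.6, 53.9]
orientation: [-0.078, -2.185, 2.188]
ft_force: [-2.5, -4.1, 6.2]
width: 49.9
```

```bash
python3 - <<'E'
from h import *
from workcell import ctrl
o=ctrl.get_obs();print(o["ee_pos"],o["ft_force"],o["width"],o["moment"])
i=ctrl.get_image("side");crop(i["pixels"],270,60,430,210,5,"pics/s4.png")
E
```

```text
[ 417.25451232 -266.56253586   53.87940474] [-2.47080913 -4.12543988  6.15962383] 49.88768285013309 [-0.59863558  0.40294128  0.00180639]
```

View pics/s4.png

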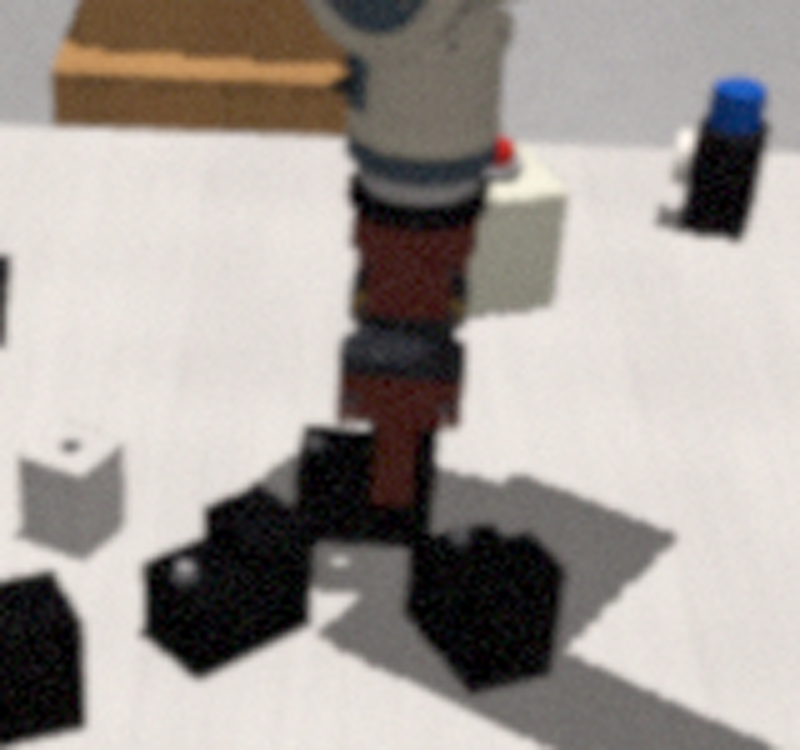

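Emit:
{"op": "servo_tool", "data": {
  "moves": "0 0 0.02 0 0 0;0 0 0.06 0 0 0;0 0 0.107 0 0 0;0.01 0.05 0.107 0 0 2;0.02 0.1 0.107 0 0 5;0.03 0.15 0.107 0 0 8;0.04 0.2 0.107 0 0 11;0.05 0.25 0.107 0 0 13.5"
}}

```text
t: 9.1
ee_pos: [465.2, -13.8, 159.1]
orientation: [-0.182, 2.137, -2.135]
ft_force: [1.5, 0.5, -9.6]
width: 49.7
```

Emit:
{"op": "servo_tool", "data": {
  "moves": "0.01 0.04 0 0 0 0;0.02 0.08 0 0 0 0;0.021 0.096 -0.02 0 0 0;0.021 0.096 -0.05 0 0 0;0.021 0.096 -0.06 0 0 0;0.021 0.096 -0.06 0 0 0"
}}

```text
t: 9.85
ee_pos: [483.6, 80.4, 98.0]
orientation: [-0.188, 2.139, -2.138]
ft_force: [-3.3, -0.0, -6.9]
width: 50.4
```

```bash
python3 - <<'E'
from ov import *
from workcell import ctrl
o=ctrl.get_obs();print(o["ee_pos"],o["ft_force"],o["width"],o["t"]);z=R.from_rotvec(o["orientation"]).as_matrix();print(np.degrees(np.arctan2(z[1,2],z[0,2])),z[:,1].round(4))
e=o["ee_pos"];c,s=np.cos(.17),np.sin(.17);d=e[:2]-[539.5,89];print("tcp in jig",c*d[0]+s*d[1],-s*d[0]+c*d[1])
bp=[e[0]+15*c,e[1]+15*s,.17]
for n,w,sc in(("side",(220,130,380,280),5),("top",(270,120,400,270),4)):
    i=ctrl.get_image(n);pickle.dump(i,open(n+"5.pkl","wb"))
    overlay(i,[(NE+[PL]+RA,[540.1,89.6,.171] if n=="top" else [538.5,88.4,.169],0,(255,0,255)),(BL,bp,e[2]-53,(0,255,0))],w,sc,f"pics/{n}5.png")
E
```

```text
[483.5581164   80.41536208  97.97729319] [-3.29398617 -0.03700512 -6.93689797] 50.35666604328013 9.85
-80.47493931565326 [-8.7e-03 -5.0e-04 -1.0e+00]
tcp in jig -56.58783751866306 1.0034909104136407
```

View pics/side5.png

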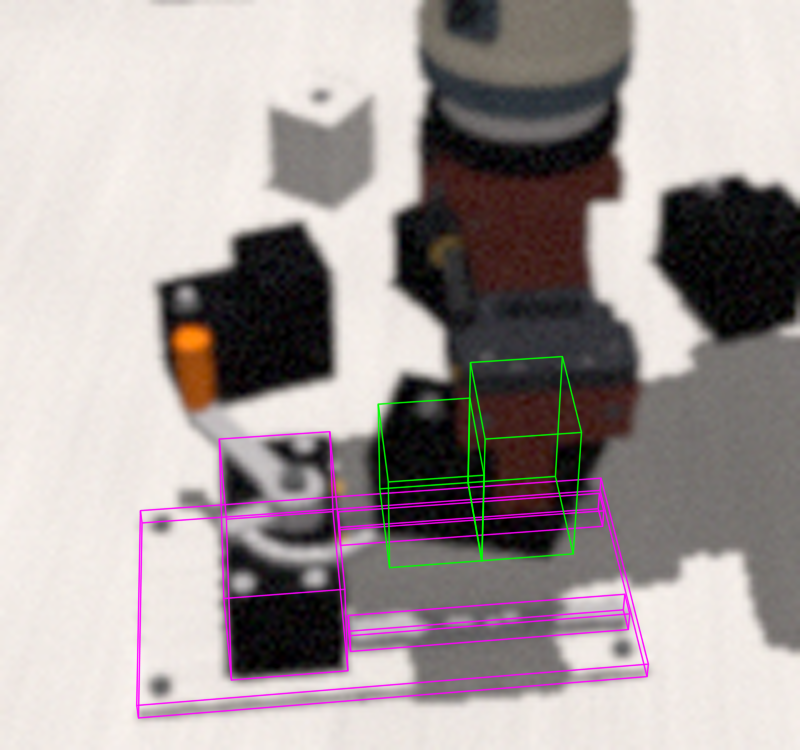

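View pics/top5.png

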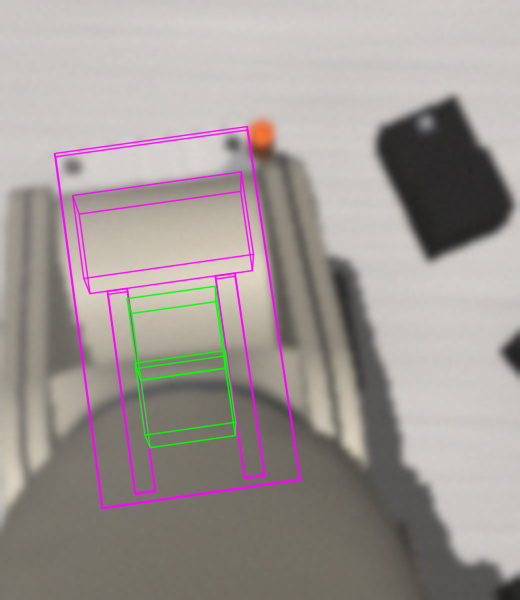

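```bash
python3 - <<'E'
from ov import *
i=pickle.load(open("side5.pkl","rb"));im=np.clip(i["pixels"][195:260,280:350].astype(float)*4,0,255).astype(np.uint8)
cv2.imwrite("pics/s5b.png",cv2.resize(im[:,:,::-1],None,fx=9,fy=9,interpolation=cv2.INTER_CUBIC))
E
```

```text
(no output)
```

View pics/s5b.png

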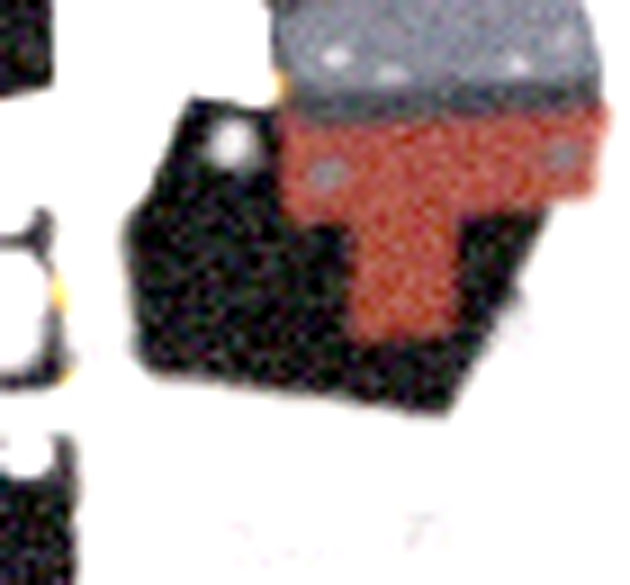

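The block has turned in the grip: in the enlarged crop its underside runs from (150,375) to (440,410), so it is nose-up by several degrees. I'll lower it into the channel until it touches, then let it settle flat and re-grip.

Emit:
{"op": "servo_tool", "data": {
  "moves": "0 -0.001 -0.008 0 0 0;0 -0.001 -0.016 0 0 0;0 -0.001 -0.022 0 0 0;0 -0.001 -0.022 0 0 0;0 -0.001 -0.022 0 0 0"
}}

```text
t: 10.58
ee_pos: [484.6, 79.4, 77.3]
orientation: [-0.184, 2.138, -2.137]
ft_force: [-8.6, 2.6, -2.2]
width: 50.0
```

```bash
python3 - <<'E'
from ov import *
from workcell import ctrl
o=ctrl.get_obs();e=o["ee_pos"];print(e,o["ft_force"],o["t"])
i=ctrl.get_image("side");pickle.dump(i,open("side6.pkl","wb"));im=np.clip(i["pixels"][190:275,270:360].astype(float)*3,0,255).astype(np.uint8)
cv2.imwrite("pics/s6.png",cv2.resize(im[:,:,::-1],None,fx=7,fy=7,interpolation=cv2.INTER_CUBIC))
E
```

```text
[484.6471845   79.36992053  77.34142695] [-8.59737608  2.56510826 -2.22332828] 10.575
```

View pics/s6.png

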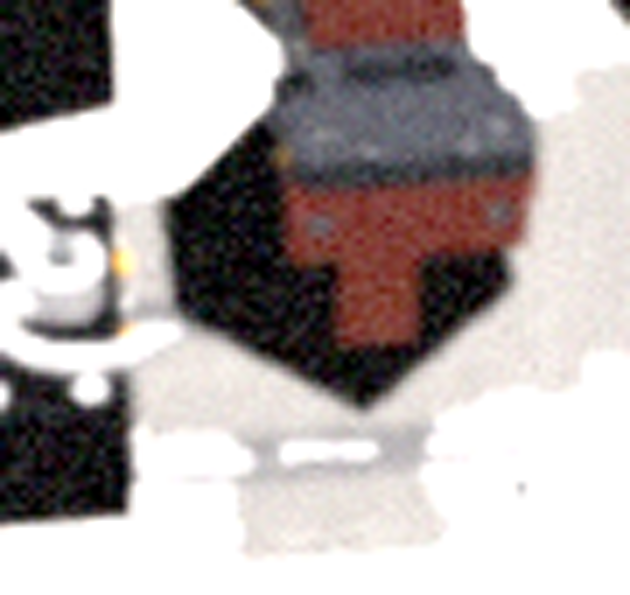

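The block is now nose-up by about 30°. Its front underside, at (180,310) in the crop, came down on the open claw's tip, which sticks out over the channel. I'll lift, back off along the channel and measure the pitch.

Emit:
{"op": "servo_tool", "data": {
  "moves": "-0.002 0 0.005 0 0 0;-0.01 -0.002 0.015 0 0 0;-0.02 -0.004 0.027 0 0 0;-0.03 -0.006 0.04 0 0 0;-0.045 -0.008 0.045 0 0 0;-0.045 -0.008 0.045 0 0 0"
}}

```text
t: 11.38
ee_pos: [441.0, 71.0, 123.5]
orientation: [-0.178, 2.135, -2.135]
ft_force: [-0.9, 0.1, -9.8]
width: 50.0
```

```bash
python3 - <<'E'
from ov import *
from workcell import ctrl
o=ctrl.get_obs();e=o["ee_pos"];print(e,o["ft_force"],o["t"],o["width"])
i=ctrl.get_image("side");pickle.dump(i,open("side7.pkl","wb"));im=np.clip(i["pixels"][170:280,230:370].astype(float)*2.5,0,255).astype(np.uint8)
cv2.imwrite("pics/s7.png",cv2.resize(im[:,:,::-1],None,fx=5,fy=5,interpolation=cv2.INTER_CUBIC))
E
```

```text
[440.96557048  70.99433803 123.49106561] [-0.89455811  0.09701426 -9.81961772] 11.375 49.95074930620926
```

View pics/s7.png

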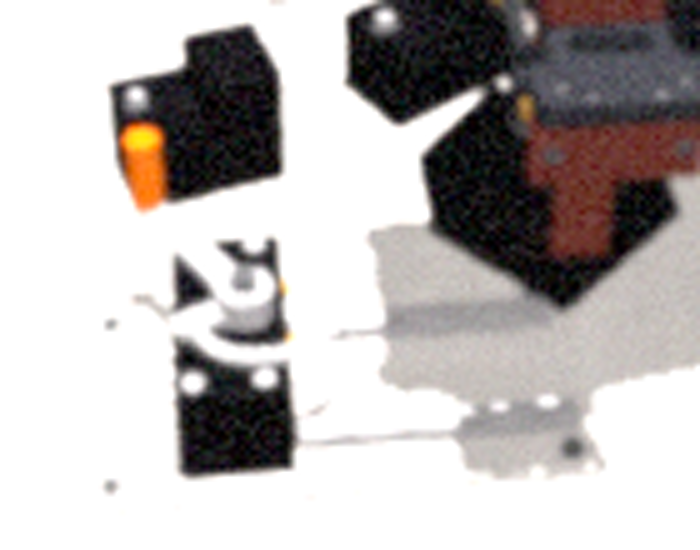

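```bash
cat > pitch.py <<'E'
from ov import *
from scipy.optimize import minimize
def solve(i,e,yaw,win,excl,th0,b0=(-15,53),out=None,tp=0):
    x0,y0,x1,y1=win
    im=i["pixels"][y0:y1,x0:x1].astype(float);g=im.max(-1)
    red=(im[...,0]>im[...,2]*1.6+6)
    valid=np.ones(g.shape,bool);valid[cv2.dilate(red.astype(np.uint8),np.ones((3,3)))>0]=0
    for a,b,c,d in excl: valid[max(b-y0,0):d-y0,max(a-x0,0):c-x0]=0
    dark=np.percentile(g,3);br=np.percentile(g,50);br=min(br,90)
    a=np.clip((br-g)/(br-dark),0,1)
    def verts(p):
        M=R.from_euler("z",yaw).as_matrix()@R.from_euler("y",-p[0]).as_matrix()
        return [(b-[p[1],0,p[2]])@M.T+e for b in BL]
    def rend(p):
        m=np.zeros(((y1-y0)*S,(x1-x0)*S),np.uint8)
        for V in verts(p):
            q=(proj(i,V)-[x0,y0]+.5)*S-.5
            cv2.fillConvexPoly(m,cv2.convexHull(np.round(q*16).astype(np.int32)),1,cv2.LINE_8,4)
        return cv2.resize(m.astype(np.float32),(x1-x0,y1-y0),interpolation=cv2.INTER_AREA)
    f=lambda p:(np.minimum((rend(p)-a)**2,.6)*valid).sum()
    best=None
    for t in th0:
        r=minimize(f,[t,*b0],method="Nelder-Mead",options=dict(initial_simplex=np.array([[t,*b0],[t+.1,*b0],[t,b0[0]+6,b0[1]],[t,b0[0],b0[1]+6]]),xatol=.02,fatol=1e-3))
        if best is None or r.fun<best.fun:best=r
    if out:
        s=6;c=cv2.resize(np.clip(im[:,:,::-1]*2.5,0,255).astype(np.uint8),None,fx=s,fy=s,interpolation=cv2.INTER_CUBIC)
        for V in verts(best.x):
            q=np.round((proj(i,V)-[x0,y0]+.5)*s-.5).astype(int)
            for u,v in E12: cv2.line(c,tuple(map(int,q[u])),tuple(map(int,q[v])),(0,255,0),1)
        cv2.imwrite(out,c)
    return best.x,best.fun
E
python3 - <<'E'
from pitch import *
i=pickle.load(open("side7.pkl","rb"))
print(solve(i,np.array([441,71,123.5]),.17,(300,170,385,240),[(326,150,400,207),(300,170,330,197)],[.3,.5,.7],out="pics/p7.png"))
E
```

```text
(array([ 0.73363584, -5.32962123, 40.85211676]), np.float64(49.28224609375))
```

View pics/p7.png

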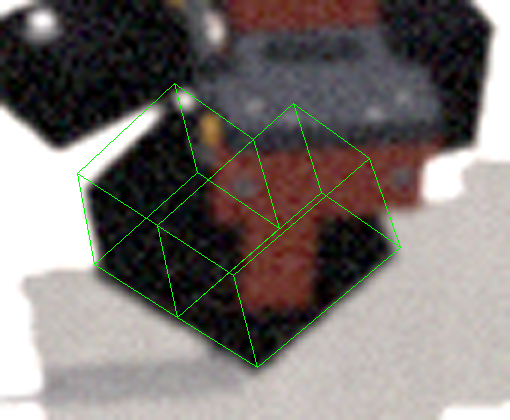

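```bash
python3 - <<'E'
from pitch import *
i=pickle.load(open("side7.pkl","rb"))
ex=[(336,150,400,207),(326,150,345,190)]+[(300+k,150,301+k,int(170+(155-.55*(k*6-60))/6)) for k in range(0,31)]
print(solve(i,np.array([441,71,123.5]),.17,(300,170,385,240),ex,[.3,.5,.7],out="pics/p7b.png"))
E
```

```text
(array([ 0.72303677, -4.53956677, 41.29142057]), np.float64(78.05517578125))
```

View pics/p7b.png

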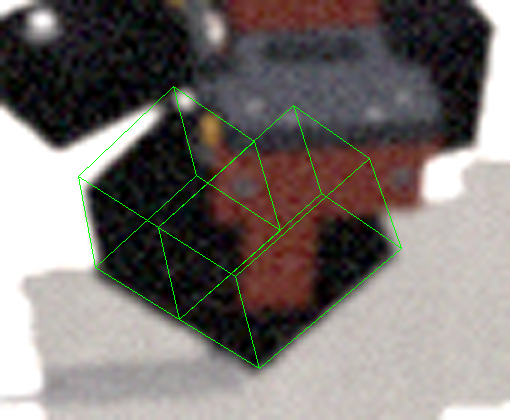

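The fit gives about 41° nose-up, pivoting at block (−4.5, 41). I'll tilt the tool 41° nose-down so the block is level and above the channel, clear of the claw.

Emit:
{"op": "servo_tool", "data": {
  "moves": "0.006 0.001 0 -1.6 9.5 0;0.012 0.002 0 -3.3 19 0;0.018 0.004 0 -4.9 28.5 0;0.024 0.005 0 -6.5 38 0;0.03 0.006 0 -6.9 40.4 0;0.03 0.006 0 -6.9 40.4 0;0.03 0.006 -0.02 -6.9 40.4 0;0.03 0.006 -0.02 -6.9 40.4 0"
}}

```text
t: 12.42
ee_pos: [471.3, 77.0, 101.7]
orientation: [0.848, -1.792, 1.912]
ft_force: [-0.9, 0.1, -8.5]
width: 50.3
```

```bash
python3 - <<'E'
from pitch import *
from workcell import ctrl
o=ctrl.get_obs();e=o["ee_pos"];print(e,o["ft_force"],o["t"],o["width"])
M=R.from_rotvec(o["orientation"]).as_matrix();print(M.round(3),np.degrees(np.arctan2(M[1,2],M[0,2])))
d=e[:2]-[539.5,89];c,s=np.cos(.17),np.sin(.17);print("jig",c*d[0]+s*d[1],-s*d[0]+c*d[1])
i=ctrl.get_image("side");pickle.dump(i,open("side8.pkl","wb"))
bp=[e[0]+4.5*c,e[1]+4.5*s,.17]
overlay(i,[(NE+[PL]+RA,[538.5,88.4,.169],0,(255,0,255)),(BL,bp,e[2]-41,(0,255,0))],(220,130,380,280),5,"pics/s8.png")
i=ctrl.get_image("top");pickle.dump(i,open("top8.pkl","wb"));crop(i["pixels"],270,110,410,270,4,"pics/t8.png")
E
```

```text
[471.32167658  77.01917925 101.71665263] [-0.92793805  0.13997199 -8.53567886] 12.425 50.259483079733094
[[-0.744 -0.648  0.166]
 [-0.123 -0.111 -0.986]
 [ 0.657 -0.754  0.002]] -80.46228838794693
jig -69.22246039260689 -0.27354551553959006
```

View pics/s8.png

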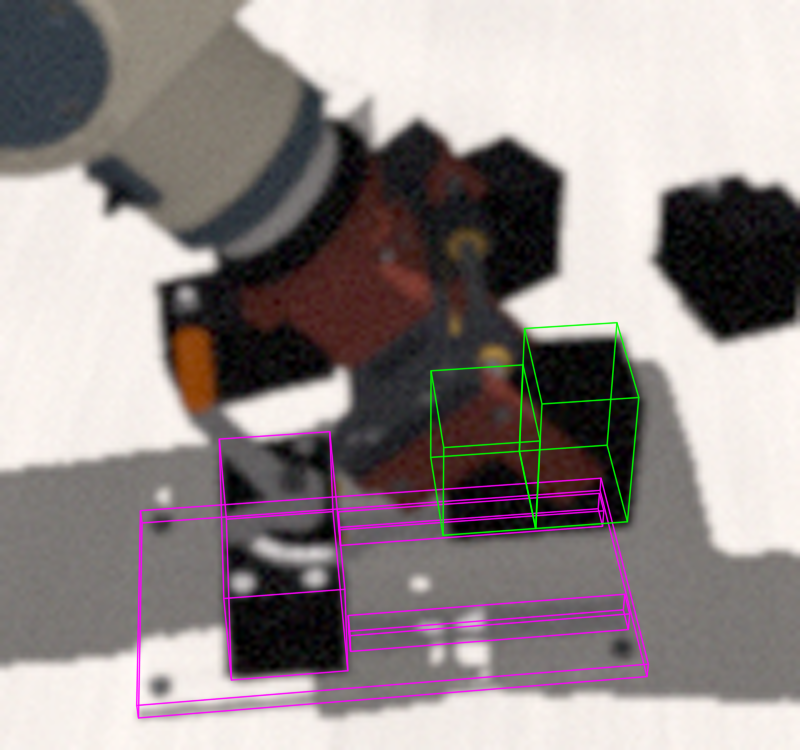

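View pics/t8.png

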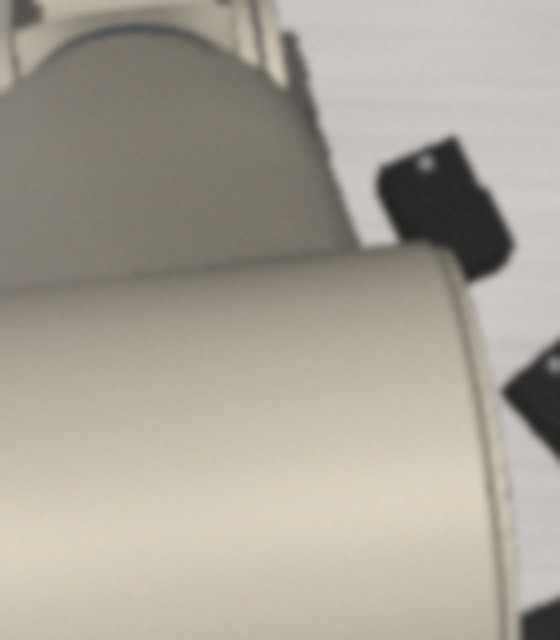

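The block is level now: its underside runs (445,535)–(628,523), parallel to the channel. Lowering it.

Emit:
{"op": "servo_tool", "data": {
  "moves": "0 0 -0.01 0 0 0;0 0 -0.02 0 0 0;0 0 -0.03 0 0 0;0 0 -0.036 0 0 0;0 0 -0.039 0 0 0;0 0 -0.039 0 0 0"
}}

```text
t: 13.28
ee_pos: [472.7, 77.2, 64.0]
orientation: [0.847, -1.793, 1.913]
ft_force: [0.3, 0.0, -9.5]
width: 50.0
```

Emit:
{"op": "servo_tool", "data": {
  "moves": "0 0 -0.002 0 0 0;0 0 -0.004 0 0 0;0 0 -0.006 0 0 0;0 0 -0.006 0 0 0"
}}

```text
t: 13.78
ee_pos: [472.6, 77.2, 58.0]
orientation: [0.846, -1.793, 1.913]
ft_force: [-1.2, 0.5, -9.3]
width: 49.9
```

Emit:
{"op": "servo_tool", "data": {
  "moves": "0 0 -0.001 0 0 0;0 0 -0.002 0 0 0;0 0 -0.003 0 0 0;0 0 -0.003 0 0 0"
}}

```text
t: 14.28
ee_pos: [472.7, 77.2, 55.1]
orientation: [0.846, -1.793, 1.913]
ft_force: [-0.3, 0.4, -9.7]
width: 49.8
```

Emit:
{"op": "servo_tool", "data": {
  "moves": "0 0 -0.001 0 0 0;0 0 -0.002 0 0 0;0 0 -0.003 0 0 0;0 0 -0.003 0 0 0"
}}

```text
t: 14.78
ee_pos: [473.1, 77.3, 53.8]
orientation: [0.847, -1.793, 1.913]
ft_force: [1.5, 1.9, 6.3]
width: 49.7
```

```bash
python3 - <<'E'
from ov import *
from workcell import ctrl
o=ctrl.get_obs();e=o["ee_pos"];print(e,o["ft_force"],o["moment"])
c,s=np.cos(.17),np.sin(.17)
i=ctrl.get_image("side");pickle.dump(i,open("side9.pkl","wb"))
i["pixels"]=np.clip(i["pixels"].astype(float)*1.6,0,255).astype(np.uint8)
bp=[e[0]+4.5*c,e[1]+4.5*s,.17]
overlay(i,[(BL,bp,e[2]-41,(0,255,0))],(280,190,370,280),8,"pics/s9.png")
E
```

```text
[473.09291015  77.33855942  53.78080676] [1.47578246 1.86165158 6.26137468] [-0.26513152  0.40135328  0.01563679]
```

View pics/s9.png

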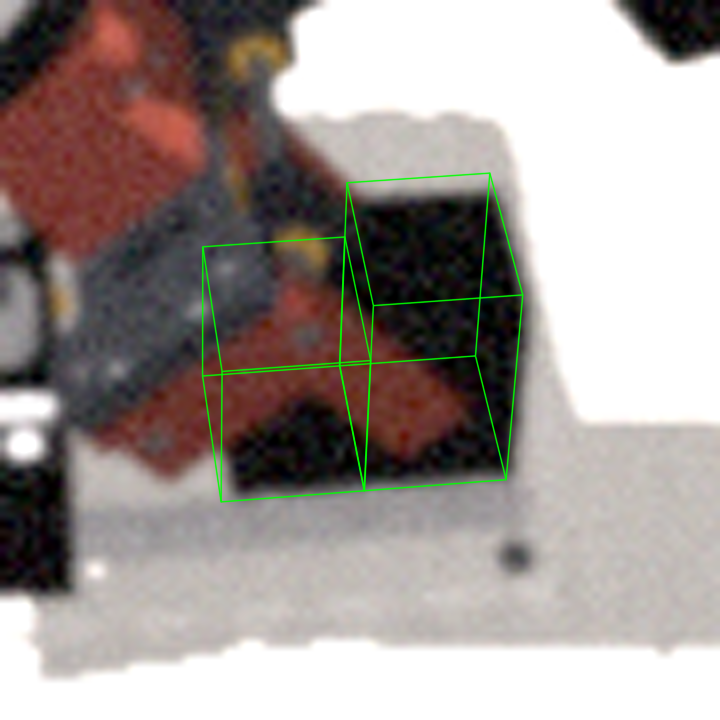

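```bash
python3 - <<'E'
from ov import *
i=pickle.load(open("side9.pkl","rb"))
i["pixels"]=np.clip(i["pixels"].astype(float)*1.6,0,255).astype(np.uint8)
J=[538.5,88.4,.169]
def bj(xc,z): return place(np.array([[xc,0,0]]),J)[0][:2],z
items=[(RA,J,0,(255,0,255))]
for z,col in((8,(0,255,0)),(18,(0,160,255))):
    p=place(np.array([[-64.,0,0]]),J)[0];items.append((BL,[p[0],p[1],.169],z,col))
overlay(i,items,(280,200,370,275),8.5,"pics/s9b.png")
E
```

```text
(no output)
```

View pics/s9b.png

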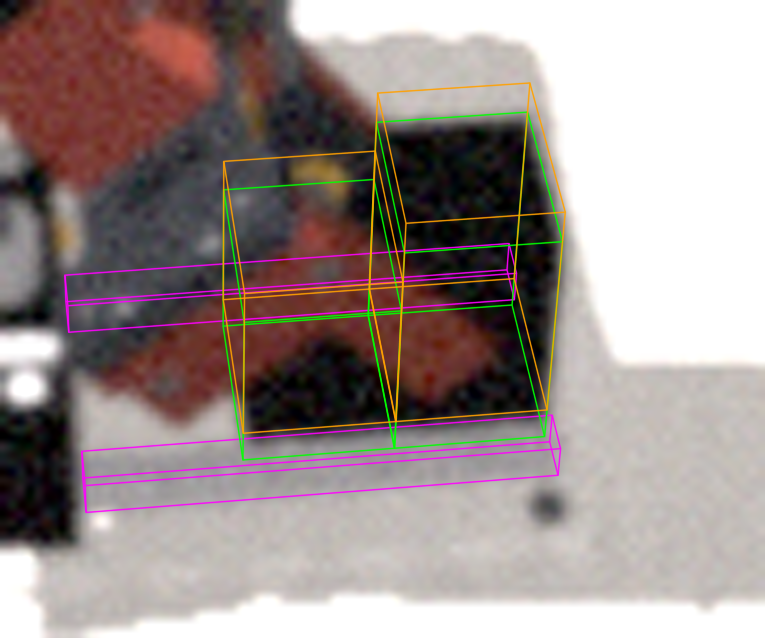

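The block's top edge at (390,125) fits the on-plate model (green, z 8), and the near rail hides its foot. So it is down in the channel at about jig x −64. I'll release and withdraw along the tool axis.

Emit:
{"op": "servo_tool", "data": {
  "moves": "0 0 0 0 0 0;0 0 0 0 0 0;0 0 0 0 0 0;0.013 0.0022 0.015 0 0 0;0.029 0.005 0.034 0 0 0;0.045 0.0077 0.052 0 0 0;0.058 0.01 0.068 0 0 0;0.058 0.01 0.08 0 0 0",
  "hand": 52
}}

```text
t: 15.82
ee_pos: [531.3, 87.3, 132.6]
orientation: [0.846, -1.794, 1.914]
ft_force: [0.2, 0.5, 0.7]
width: 69.8
```

Emit:
{"op": "servo_tool", "data": {
  "moves": "-0.02 -0.003 0.02 1.7 -10 0;-0.05 -0.008 0.02 3.4 -20 0;-0.08 -0.013 0.02 5.1 -30 0;-0.11 -0.018 0.02 6.9 -40.4 0;-0.115 -0.0195 0.015 6.9 -40.4 0;-0.115 -0.0195 0 6.9 -40.4 0;-0.115 -0.0195 0 6.9 -40.4 0",
  "hand": 255
}}

```text
t: 16.7
ee_pos: [415.3, 67.6, 131.6]
orientation: [-0.18, 2.136, -2.136]
ft_force: [0.4, 0.7, -0.2]
width: 3.5
```

```bash
python3 - <<'E'
from ov import *
from workcell import ctrl
o=ctrl.get_obs();e=o["ee_pos"];print(e,o["ft_force"],o["width"],o["t"])
M=R.from_rotvec(o["orientation"]).as_matrix();print(M[:,1].round(3),np.degrees(np.arctan2(M[1,2],M[0,2])))
i=ctrl.get_image("side");pickle.dump(i,open("side10.pkl","wb"))
J=[538.5,88.4,.169];p=place(np.array([[-64.,0,0]]),J)[0]
overlay(i,[(RA,J,0,(255,0,255)),(BL,[p[0],p[1],.169],8,(0,255,0))],(230,170,370,280),5.5,"pics/s10.png")
E
```

```text
[415.29080844  67.63516306 131.61831551] [ 0.43240791  0.65554412 -0.18549381] 3.520448412160947 16.7
[-0.002 -0.    -1.   ] -80.51420927767221
```

View pics/s10.png

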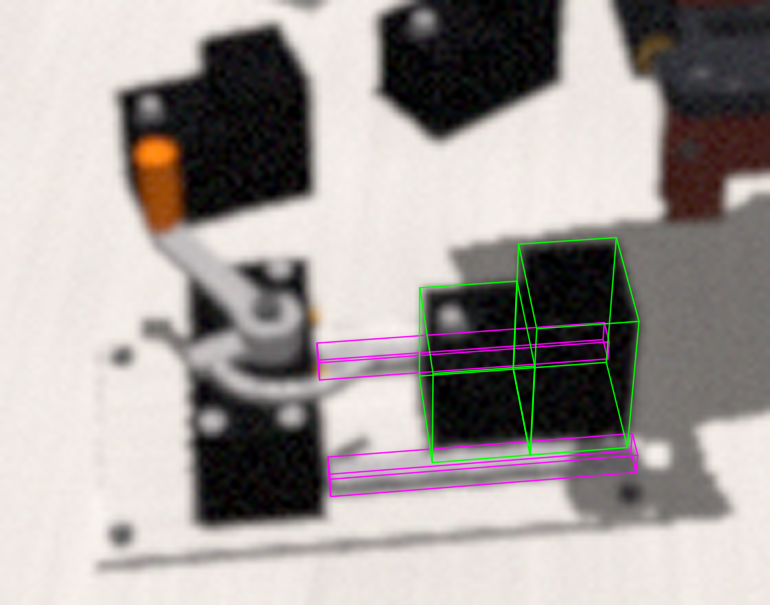

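```bash
cat > post.py <<'E'
from h import *
def post(i):
    o=i["pixels"].astype(float);P=cloud(i)
    m=(o[...,0]>90)&(o[...,2]<.45*o[...,0])&(o[...,1]<.75*o[...,0])&(o[...,1]>.25*o[...,0])&(P[...,0]>560)&(P[...,0]<690)&(abs(P[...,1]-80)<90)&(P[...,2]>60)
    q=P[m];t=q[q[:,2]>102]
    v,u=np.nonzero(m);c=t.mean(0) if len(t) else None
    return c,len(q),len(t)
def cam(c,piv=(577,95.4),yaw=.17): return np.arctan2(c[1]-piv[1],c[0]-piv[0])-yaw+1.0
E
python3 - <<'E'
from post import *
from workcell import ctrl
for n in("top","side"):
    i=ctrl.get_image(n);pickle.dump(i,open(n+"11.pkl","wb"))
    r=post(i);print(n,r,cam(r[0]) if r[0] is not None else None)
for n in("top0","side0"):
    r=post(pickle.load(open(n+".pkl","rb")));print(n,r,cam(r[0]))
i=pickle.load(open("top11.pkl","rb"));crop(i["pixels"],270,110,390,260,4.5,"pics/t11.png")
E
```

```text
top (array([626.3738141 ,  41.07575892, 107.82653389]), 27, 26) -0.0031008077101155607
side (array([625.1839943 ,  44.37592631, 106.70711758]), 82, 34) 0.015982148860549272
top0 (array([650.54895277,  98.05490736, 107.76224517]), 25, 25) 0.8660814809403805
side0 (array([649.8196434 , 100.85268831, 107.32337298]), 79, 30) 0.9047398816434404
```

View pics/t11.png

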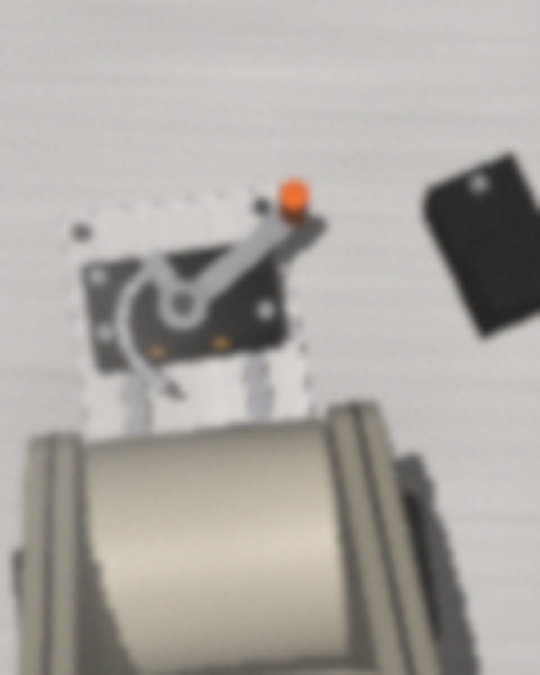

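The lever is at cam ≈ 0 by both cameras, and the block is upright in the channel. Next I'll push it from behind with the closed fingers.

Emit:
{"op": "servo_tool", "data": {
  "moves": "0 0 -0.03 0 0 0;0 0 -0.06 0 0 0;0 0 -0.075 0 0 0;0 0 -0.08 0 0 0;0.005 0.001 -0.08 0 0 0;0.01 0.0017 -0.08 0 0 0;0.01 0.0017 -0.08 0 0 0"
}}

```text
t: 17.73
ee_pos: [426.6, 69.6, 52.7]
orientation: [-0.175, 2.134, -2.134]
ft_force: [0.6, 0.5, -0.2]
width: 0.2
```

Emit:
{"op": "servo_tool", "data": {
  "moves": "0.005 0.0008 0 0 0 0;0.01 0.0017 0 0 0 0;0.015 0.0025 0 0 0 0;0.02 0.0034 0 0 0 0;0.024 0.0041 0 0 0 0;0.028 0.0048 0 0 0 0;0.03 0.0051 0 0 0 0;0.03 0.0051 0 0 0 0"
}}

```text
t: 18.73
ee_pos: [456.2, 74.6, 52.1]
orientation: [-0.176, 2.135, -2.135]
ft_force: [-1.6, 0.1, -1.0]
width: 0.7
```

```bash
python3 - <<'E'
from ov import *
from workcell import ctrl
o=ctrl.get_obs();e=o["ee_pos"];print(e,o["ft_force"],o["t"])
d=e[:2]-[539.5,89];c,s=np.cos(.17),np.sin(.17);print("jig",c*d[0]+s*d[1],-s*d[0]+c*d[1])
i=ctrl.get_image("side");pickle.dump(i,open("side12.pkl","wb"));crop(i["pixels"],230,170,370,280,5.5,"pics/s12.png")
E
```

```text
[456.21615817  74.61251144  52.07292817] [-1.56817116  0.08817694 -0.98668155] 18.725
jig -84.51739494525432 -0.08993356374917738
```

View pics/s12.png

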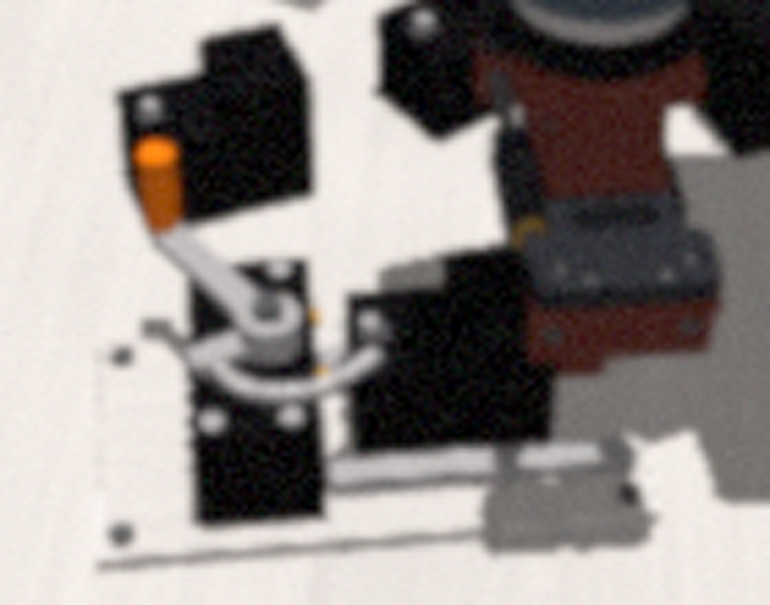

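Emit:
{"op": "servo_tool", "data": {
  "moves": "0.003 0.0005 0 0 0 0;0.006 0.001 0 0 0 0;0.008 0.0014 0 0 0 0;0.008 0.0014 0 0 0 0"
}}

```text
t: 19.27
ee_pos: [464.2, 76.0, 52.1]
orientation: [-0.176, 2.135, -2.135]
ft_force: [-1.7, 0.4, -1.8]
width: 0.7
```

Emit:
{"op": "servo_tool", "data": {
  "moves": "0.001 0.0002 0 0 0 0;0.002 0.0003 0 0 0 0;0.002 0.0003 0 0 0 0"
}}

```text
t: 19.65
ee_pos: [465.8, 76.3, 52.1]
orientation: [-0.177, 2.135, -2.135]
ft_force: [-2.6, -0.6, -1.0]
width: 0.6
```

Emit:
{"op": "servo_tool", "data": {
  "moves": "0.0007 0.0001 0 0 0 0;0.0015 0.0002 0 0 0 0;0.0015 0.0002 0 0 0 0"
}}

```text
t: 20.02
ee_pos: [466.2, 76.3, 52.1]
orientation: [-0.179, 2.136, -2.136]
ft_force: [-6.7, -1.6, 5.0]
width: 0.8
```

Emit:
{"op": "servo_tool", "data": {
  "moves": "0.0007 0.0001 0 0 0 0;0.0015 0.0002 0 0 0 0;0.0015 0.0002 0 0 0 0"
}}

```text
t: 20.4
ee_pos: [466.3, 76.3, 52.0]
orientation: [-0.182, 2.137, -2.137]
ft_force: [-10.1, -1.4, 8.8]
width: 0.1
```

```bash
python3 - <<'E'
from ov import *
from workcell import ctrl
i=ctrl.get_image("side");pickle.dump(i,open("side13.pkl","wb"))
print(ctrl.get_obs()["ft_force"])
i["pixels"]=np.clip(i["pixels"].astype(float)*2,0,255).astype(np.uint8)
J=[538.5,88.4,.169];p=place(np.array([[-23.,0,0]]),J)[0]
crop(i["pixels"],250,200,350,270,8,"pics/s13a.png")
overlay(i,[(BL,[p[0],p[1],.169],8,(0,255,0))],(250,200,350,270),8,"pics/s13.png")
i=ctrl.get_image("top");pickle.dump(i,open("top13.pkl","wb"));crop(i["pixels"],270,130,370,220,6,"pics/t13.png")
E
```

```text
[-10.25347029  -1.70675887   8.13551504]
```

View pics/s13a.png

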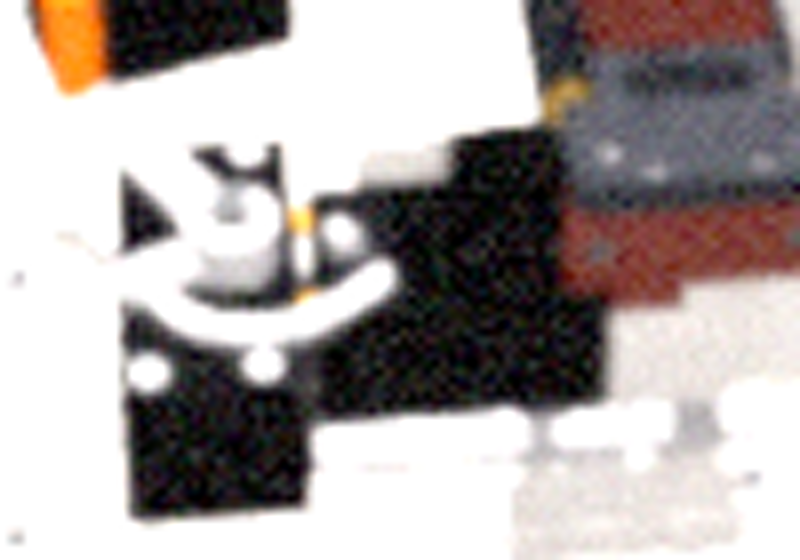

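View pics/s13.png

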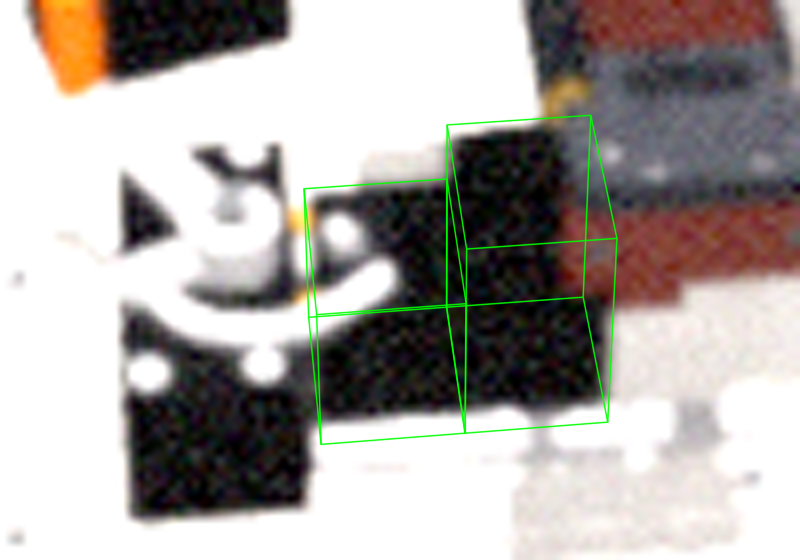

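View pics/t13.png

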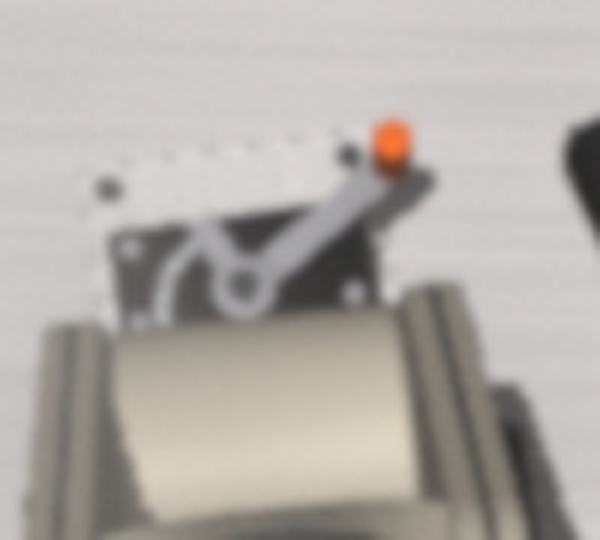

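The block is against both plunger tips, at (300,220) and (300,297) in the crop, and the pin is inside the open claw's sweep. I'll back off and go to the lever grip.

Emit:
{"op": "servo_tool", "data": {
  "moves": "-0.005 -0.001 0 0 0 0;-0.012 -0.002 0 0 0 0;-0.015 -0.003 0.04 0 0 0;-0.015 -0.003 0.1 0 0 0;0.01 -0.007 0.14 0 0 -8;0.06 -0.015 0.14 0 0 -17;0.11 -0.025 0.14 0 0 -26;0.158 -0.033 0.14 0 0 -35",
  "hand": 180
}}

```text
t: 21.5
ee_pos: [628.7, 43.3, 192.6]
orientation: [-0.454, -1.973, 1.972]
ft_force: [0.3, 0.6, -0.5]
width: 25.9
```

Emit:
{"op": "servo_tool", "data": {
  "moves": "0.002 -0.002 -0.01 0 0 -7;0.002 -0.002 -0.03 0 0 -7;0.002 -0.002 -0.03 0 0 -7"
}}

```text
t: 21.88
ee_pos: [626.7, 41.7, 159.8]
orientation: [-0.547, -1.898, 1.901]
ft_force: [-0.2, -0.2, -0.2]
width: 25.9
```

```bash
python3 - <<'E'
from ov import *
from post import *
from workcell import ctrl
o=ctrl.get_obs();e=o["ee_pos"];print(e,o["ft_force"],o["width"],o["t"],o["qpos"][5])
M=R.from_rotvec(o["orientation"]).as_matrix();print(M[:,1].round(3),np.degrees(np.arctan2(M[1,2],M[0,2])))
i=ctrl.get_image("side");r=post(i);print(r,cam(r[0]))
crop(i["pixels"],220,150,340,260,6,"pics/s14.png")
E
```

```text
[626.66950936  41.67217232 159.7919123 ] [-0.20800711 -0.19971896 -0.16627647] 25.913813967114955 21.875 2.1831364389567316
[-0.004 -0.    -1.   ] -122.3667457496129
(array([626.14134215,  45.90770346, 106.73329439]), 52, 15) 0.041043690377611686
```

View pics/s14.png

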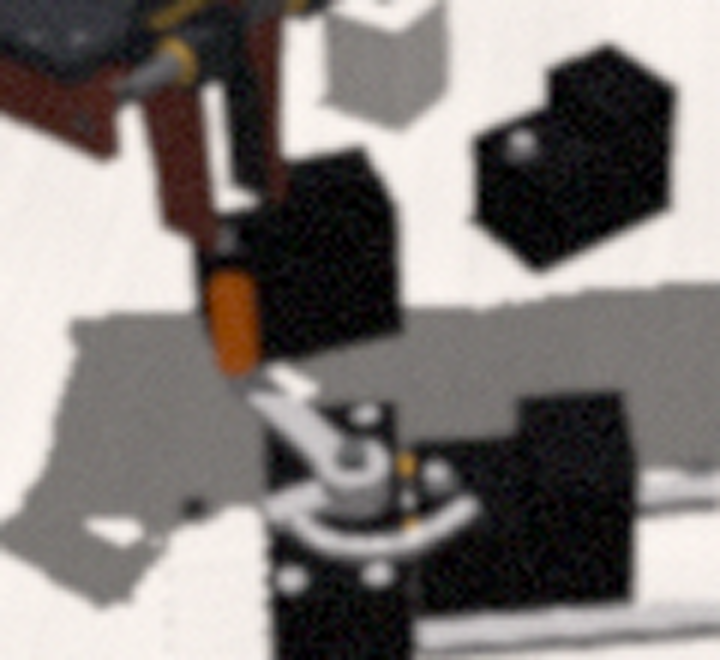

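Emit:
{"op": "servo_tool", "data": {
  "moves": "0 -0.001 -0.02 0 0 0;0 -0.001 -0.04 0 0 0;0 -0.001 -0.055 0 0 0;0 -0.001 -0.062 0 0 0;0 -0.001 -0.062 0 0 0"
}}

```text
t: 22.55
ee_pos: [628.4, 40.6, 99.4]
orientation: [-0.553, -1.899, 1.9]
ft_force: [0.7, 0.5, -0.3]
width: 26.0
```

Emit:
{"op": "servo_tool", "data": {
  "moves": "0.003 0.003 0 0 0 2;0.006 0.0066 0 0 0 4;0.01 0.0118 0 0 0 6;0.0136 0.0173 0 0 0 8;0.0166 0.0231 0 0 0 10;0.0191 0.0291 0 0 0 12;0.0191 0.0291 0 0 0 12"
}}

```text
t: 23.42
ee_pos: [648.2, 70.7, 100.1]
orientation: [-0.366, -2.028, 2.026]
ft_force: [-0.2, 0.0, -0.1]
width: 26.2
```

```bash
cat > st.py <<'E'
from post import *
from workcell import ctrl
def st():
    o=ctrl.get_obs();e=o["ee_pos"];f=o["ft_force"];b=np.arctan2(e[1]-95.4,e[0]-577)
    M=R.from_rotvec(o["orientation"]).as_matrix()
    t=np.array([-np.sin(b),np.cos(b)]);r=np.array([np.cos(b),np.sin(b)])
    print("t",round(o["t"],2),"e",e.round(1),"b deg",round(np.degrees(b),1),"R",round(np.hypot(e[0]-577,e[1]-95.4),1),"Ft",round(-f[:2]@t,1),"Fr",round(f[:2]@r,1),"Fz",round(f[2],1),"cam~",round(b-5/75-.17+1,3),"jaw",round(np.degrees(np.arctan2(M[1,2],M[0,2])),1))
E
python3 -c "
from st import *
st()
i=ctrl.get_image('side');crop(i['pixels'],230,170,340,270,6,'pics/s15.png')"
```

```text
t 23.43 e [648.2  70.7 100.1] b deg -19.1 R 75.3 Ft 0.0 Fr -0.2 Fz -0.1 cam~ 0.429 jaw -110.5
```

View pics/s15.png

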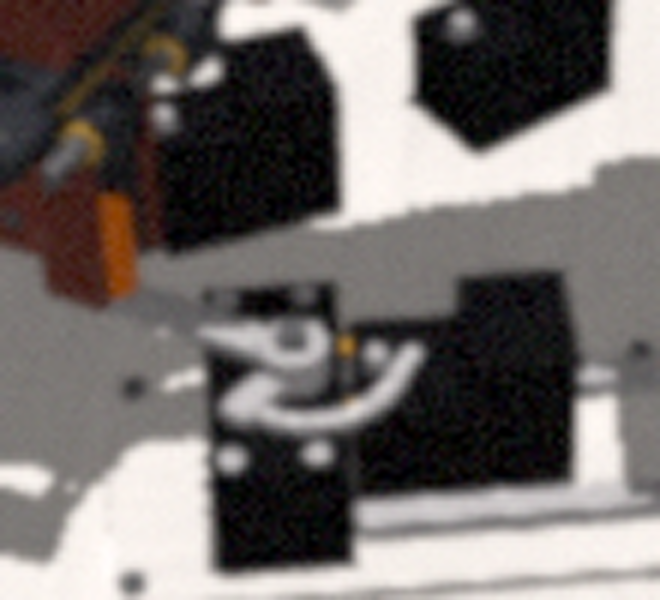

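Emit:
{"op": "servo_tool", "data": {
  "moves": "0.001 0.0032 0 0 0 2;0.0019 0.0065 0 0 0 4;0.0026 0.0097 0 0 0 6;0.0032 0.0129 0 0 0 8;0.0036 0.016 0 0 0 10"
}}

```text
t: 24.1
ee_pos: [651.3, 85.9, 99.9]
orientation: [-0.193, -2.126, 2.127]
ft_force: [-0.4, -3.5, -1.9]
width: 25.7
```

```bash
python3 -c "
from st import *
st()"
```

```text
t 24.1 e [651.3  85.9  99.9] b deg -7.3 R 74.9 Ft 3.5 Fr 0.0 Fz -1.9 cam~ 0.636 jaw -100.4
```

Emit:
{"op": "servo_tool", "data": {
  "moves": "0.0002 0.002 0 0 0 1.5;0.0004 0.004 0 0 0 3;0.0005 0.006 0 0 0 4.5;0.0005 0.006 0 0 0 4.5"
}}

```text
t: 24.6
ee_pos: [651.9, 92.0, 100.1]
orientation: [-0.113, -2.168, 2.167]
ft_force: [-0.4, -2.1, -1.9]
width: 26.1
```

```bash
python3 -c "
from st import *
st()"
```

```text
t 24.6 e [651.9  92.  100.1] b deg -2.6 R 75.0 Ft 2.1 Fr -0.3 Fz -1.9 cam~ 0.719 jaw -96.0
```

Emit:
{"op": "servo_tool", "data": {
  "moves": "0 0.001 0 0 0 1;0 0.002 0 0 0 1.5;0 0.003 0 0 0 2.3;0 0.004 0 0 0 3"
}}

```text
t: 25.1
ee_pos: [651.9, 95.7, 100.1]
orientation: [-0.057, -2.195, 2.195]
ft_force: [-0.7, -3.7, -2.2]
width: 25.7
```

Emit:
{"op": "servo_tool", "data": {
  "moves": "0 0.001 0 0 0 1;-0.0001 0.002 0 0 0 1.5;-0.0002 0.003 0 0 0 2.3;-0.0003 0.004 0 0 0 3"
}}

```text
t: 25.6
ee_pos: [651.6, 99.8, 100.2]
orientation: [-0.001, 2.221, -2.221]
ft_force: [0.8, -3.1, -2.0]
width: 25.9
```

```bash
python3 -c "
from st import *
st()
i=ctrl.get_image('side');pickle.dump(i,open('side16.pkl','wb'));crop(i['pixels'],230,170,340,270,6,'pics/s16.png')"
```

```text
t 25.6 e [651.6  99.8 100.2] b deg 3.4 R 74.8 Ft 3.2 Fr 0.7 Fz -2.0 cam~ 0.822 jaw -90.0
```

View pics/s16.png

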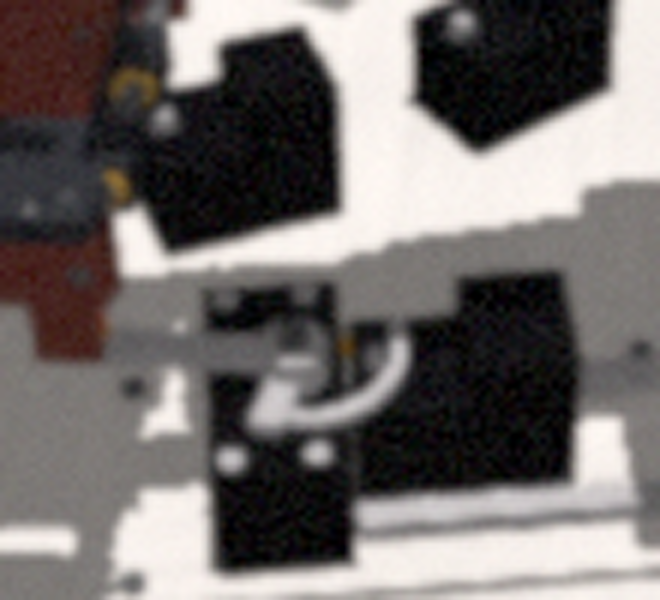

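Emit:
{"op": "servo_tool", "data": {
  "moves": "0 0.001 0 0 0 1;-0.0001 0.002 0 0 0 1.5;-0.0002 0.003 0 0 0 2.3;-0.0003 0.004 0 0 0 3"
}}

```text
t: 26.15
ee_pos: [651.4, 103.8, 100.1]
orientation: [-0.058, 2.194, -2.194]
ft_force: [1.1, -2.3, -1.4]
width: 25.9
```

Emit:
{"op": "servo_tool", "data": {
  "moves": "-0.0001 0.001 0 0 0 1;-0.0003 0.002 0 0 0 1.5;-0.0004 0.003 0 0 0 2.3;-0.0006 0.004 0 0 0 3"
}}

```text
t: 26.65
ee_pos: [650.8, 107.8, 100.1]
orientation: [-0.114, 2.167, -2.167]
ft_force: [0.0, -3.8, -1.6]
width: 25.9
```

```bash
python3 -c "
from st import *
st()"
```

```text
t 26.65 e [650.8 107.8 100.1] b deg 9.5 R 74.8 Ft 3.7 Fr -0.6 Fz -1.6 cam~ 0.93 jaw -84.0
```

Emit:
{"op": "servo_tool", "data": {
  "moves": "-0.0002 0.001 0 0 0 1;-0.0004 0.002 0 0 0 1.5;-0.0006 0.003 0 0 0 2.3;-0.0008 0.004 0 0 0 3"
}}

```text
t: 27.15
ee_pos: [649.9, 111.7, 100.1]
orientation: [-0.169, 2.139, -2.139]
ft_force: [0.8, -3.6, -1.5]
width: 25.6
```

Emit:
{"op": "servo_tool", "data": {
  "moves": "-0.0002 0.001 0 0 0 1;-0.0005 0.002 0 0 0 1.5;-0.0007 0.003 0 0 0 2.3;-0.001 0.0039 0 0 0 3"
}}

```text
t: 27.65
ee_pos: [649.0, 115.5, 100.1]
orientation: [-0.222, 2.11, -2.111]
ft_force: [2.1, -5.2, -1.8]
width: 25.8
```

```bash
python3 -c "
from st import *
st()"
```

```text
t 27.65 e [649.  115.5 100.1] b deg 15.6 R 74.7 Ft 5.6 Fr 0.6 Fz -1.8 cam~ 1.035 jaw -78.0
```

Emit:
{"op": "servo_tool", "data": {
  "moves": "-0.0003 0.001 0 0 0 1;-0.0006 0.0019 0 0 0 1.5"
}}

```text
t: 27.9
ee_pos: [648.5, 117.3, 100.1]
orientation: [-0.248, 2.096, -2.096]
ft_force: [1.4, -5.5, -1.8]
width: 26.1
```

Emit:
{"op": "servo_tool", "data": {
  "moves": "-0.0003 0.001 0 0 0 1;-0.0006 0.0019 0 0 0 1.5"
}}

```text
t: 28.15
ee_pos: [647.9, 119.1, 100.2]
orientation: [-0.274, 2.081, -2.082]
ft_force: [1.3, -5.9, -1.9]
width: 25.6
```

```bash
python3 -c "
from st import *
st()"
```

```text
t 28.15 e [647.9 119.1 100.2] b deg 18.5 R 74.8 Ft 6.0 Fr -0.7 Fz -1.9 cam~ 1.086 jaw -75.0
```

Emit:
{"op": "servo_tool", "data": {
  "moves": "-0.0003 0.001 0 0 0 1;-0.0006 0.0019 0 0 0 1.5"
}}

```text
t: 28.4
ee_pos: [647.3, 121.0, 100.1]
orientation: [-0.3, 2.066, -2.067]
ft_force: [1.2, -5.7, -2.6]
width: 25.8
```

Emit:
{"op": "servo_tool", "data": {
  "moves": "-0.0003 0.001 0 0 0 1;-0.0007 0.0019 0 0 0 1.5"
}}

```text
t: 28.65
ee_pos: [646.7, 122.8, 100.2]
orientation: [-0.325, 2.051, -2.052]
ft_force: [2.1, -6.0, -2.2]
width: 26.2
```

```bash
python3 -c "
from st import *
st()
i=ctrl.get_image('side');pickle.dump(i,open('side17.pkl','wb'));crop(i['pixels'],230,170,340,270,6,'pics/s17.png')"
```

```text
t 28.65 e [646.7 122.8 100.2] b deg 21.5 R 74.9 Ft 6.4 Fr -0.3 Fz -2.2 cam~ 1.138 jaw -72.0
```

View pics/s17.png

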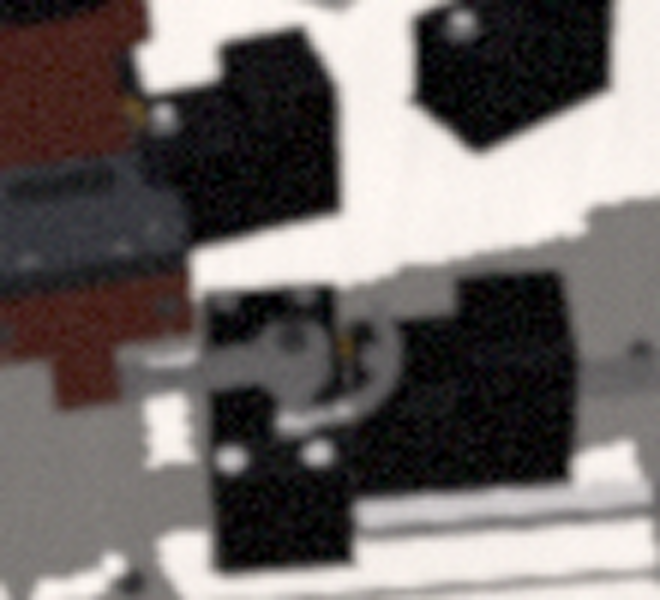

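Emit:
{"op": "servo_tool", "data": {
  "moves": "-0.0004 0.0009 0 0 0 1;-0.0007 0.0019 0 0 0 1.5"
}}

```text
t: 28.95
ee_pos: [646.0, 124.7, 100.1]
orientation: [-0.35, 2.035, -2.037]
ft_force: [2.3, -6.5, -2.7]
width: 26.0
```

Emit:
{"op": "servo_tool", "data": {
  "moves": "-0.0004 0.0009 0 0 0 1;-0.0008 0.0018 0 0 0 1.5"
}}

```text
t: 29.2
ee_pos: [645.3, 126.5, 100.1]
orientation: [-0.375, 2.02, -2.021]
ft_force: [2.6, -6.2, -2.5]
width: 26.0
```

```bash
python3 -c "
from st import *
st()"
```

```text
t 29.2 e [645.3 126.5 100.1] b deg 24.5 R 75.0 Ft 6.7 Fr -0.2 Fz -2.5 cam~ 1.191 jaw -69.0
```

Emit:
{"op": "servo_tool", "data": {
  "moves": "-0.0004 0.0009 0 0 0 1;-0.0009 0.0018 0 0 0 1.5"
}}

```text
t: 29.45
ee_pos: [644.5, 128.2, 100.2]
orientation: [-0.399, 2.004, -2.006]
ft_force: [3.4, -6.9, -3.3]
width: 25.8
```

Emit:
{"op": "servo_tool", "data": {
  "moves": "-0.0004 0.0009 0 0 0 1;-0.0009 0.0018 0 0 0 1.5"
}}

```text
t: 29.7
ee_pos: [643.7, 130.0, 100.2]
orientation: [-0.423, 1.989, -1.99]
ft_force: [3.3, -7.0, -3.1]
width: 25.8
```

```bash
python3 -c "
from st import *
st()"
```

```text
t 29.7 e [643.7 130.  100.2] b deg 27.4 R 75.1 Ft 7.7 Fr -0.3 Fz -3.1 cam~ 1.242 jaw -66.0
```

Emit:
{"op": "servo_tool", "data": {
  "moves": "-0.0005 0.0009 0 0 0 1"
}}

```text
t: 29.82
ee_pos: [643.2, 131.0, 100.2]
orientation: [-0.439, 1.978, -1.98]
ft_force: [2.1, -5.9, -3.3]
width: 26.0
```

Emit:
{"op": "servo_tool", "data": {
  "moves": "-0.0005 0.0009 0 0 0 0.8"
}}

```text
t: 29.95
ee_pos: [642.7, 131.9, 100.2]
orientation: [-0.451, 1.97, -1.971]
ft_force: [2.5, -6.5, -3.2]
width: 26.2
```

```bash
python3 -c "
from st import *
st()"
```

```text
t 29.95 e [642.7 131.9 100.2] b deg 29.1 R 75.1 Ft 6.9 Fr -1.0 Fz -3.2 cam~ 1.27 jaw -64.2
```

Emit:
{"op": "servo_tool", "data": {
  "moves": "-0.0005 0.0009 0 0 0 0.8;-0.0007 0.0013 0 0 0 1.2"
}}

```text
t: 30.2
ee_pos: [641.9, 133.2, 100.1]
orientation: [-0.47, 1.957, -1.959]
ft_force: [2.8, -5.6, -3.2]
width: 26.5
```

Emit:
{"op": "servo_tool", "data": {
  "moves": "-0.0005 0.0009 0 0 0 0.8;-0.0007 0.0013 0 0 0 1.2"
}}

```text
t: 30.45
ee_pos: [641.4, 134.5, 100.2]
orientation: [-0.488, 1.944, -1.946]
ft_force: [4.0, -6.5, -3.5]
width: 25.8
```

```bash
python3 -c "
from st import *
st()"
```

```text
t 30.45 e [641.4 134.5 100.2] b deg 31.3 R 75.3 Ft 7.6 Fr 0.0 Fz -3.5 cam~ 1.309 jaw -61.8
```

Emit:
{"op": "servo_tool", "data": {
  "moves": "-0.0006 0.0008 0 0 0 0.8;-0.0009 0.0012 0 0 0 1.2"
}}

```text
t: 30.7
ee_pos: [640.6, 135.7, 100.2]
orientation: [-0.506, 1.931, -1.933]
ft_force: [4.4, -5.7, -3.3]
width: 26.0
```

Emit:
{"op": "servo_tool", "data": {
  "moves": "-0.0006 0.0008 0 0 0 0.8;-0.0009 0.0012 0 0 0 1.2"
}}

```text
t: 30.95
ee_pos: [639.8, 137.0, 100.2]
orientation: [-0.524, 1.919, -1.92]
ft_force: [4.1, -6.7, -3.3]
width: 26.0
```

```bash
python3 -c "
from st import *
st()
i=ctrl.get_image('side');pickle.dump(i,open('side18.pkl','wb'));crop(i['pixels'],250,190,340,260,8,'pics/s18.png')"
```

```text
t 30.95 e [639.8 137.  100.2] b deg 33.5 R 75.3 Ft 7.8 Fr -0.3 Fz -3.3 cam~ 1.348 jaw -59.4
```

View pics/s18.png

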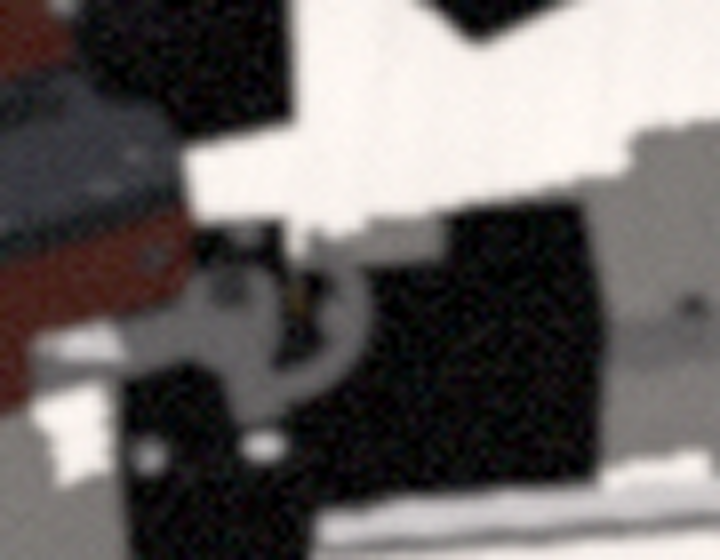

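Emit:
{"op": "servo_tool", "data": {
  "moves": "-0.0006 0.0008 0 0 0 0.8;-0.0009 0.0012 0 0 0 1.2"
}}

```text
t: 31.25
ee_pos: [638.9, 138.2, 100.2]
orientation: [-0.542, 1.906, -1.907]
ft_force: [4.8, -5.3, -4.3]
width: 26.0
```

Emit:
{"op": "servo_tool", "data": {
  "moves": "-0.0006 0.0008 0 0 0 0.8;-0.0009 0.0012 0 0 0 1.2"
}}

```text
t: 31.5
ee_pos: [638.0, 139.4, 100.2]
orientation: [-0.56, 1.893, -1.894]
ft_force: [4.5, -5.8, -4.3]
width: 25.8
```

```bash
python3 -c "
from st import *
st()"
```

```text
t 31.5 e [638.  139.4 100.2] b deg 35.8 R 75.2 Ft 7.4 Fr 0.3 Fz -4.3 cam~ 1.388 jaw -57.0
```

Emit:
{"op": "servo_tool", "data": {
  "moves": "-0.0006 0.0008 0 0 0 0.8;-0.0009 0.0012 0 0 0 1.2"
}}

```text
t: 31.75
ee_pos: [637.2, 140.6, 100.2]
orientation: [-0.577, 1.879, -1.881]
ft_force: [5.5, -6.7, -3.7]
width: 25.9
```

Emit:
{"op": "servo_tool", "data": {
  "moves": "-0.0006 0.0008 0 0 0 0.8;-0.0009 0.0012 0 0 0 1.2"
}}

```text
t: 32.0
ee_pos: [636.3, 141.8, 100.2]
orientation: [-0.595, 1.866, -1.868]
ft_force: [4.1, -6.7, -4.1]
width: 25.6
```

Emit:
{"op": "servo_tool", "data": {
  "moves": "-0.0006 0.0008 0 0 0 0.8;-0.0009 0.0012 0 0 0 1.2"
}}

```text
t: 32.25
ee_pos: [635.4, 143.0, 100.2]
orientation: [-0.612, 1.853, -1.855]
ft_force: [4.9, -6.5, -4.1]
width: 26.0
```

```bash
python3 -c "
from st import *
st()"
```

```text
t 32.25 e [635.4 143.  100.2] b deg 39.2 R 75.3 Ft 8.2 Fr -0.3 Fz -4.1 cam~ 1.447 jaw -53.4
```

Emit:
{"op": "servo_tool", "data": {
  "moves": "-0.0006 0.0008 0 0 0 0.8;-0.001 0.0011 0 0 0 1.2"
}}

```text
t: 32.5
ee_pos: [634.4, 144.1, 100.2]
orientation: [-0.629, 1.84, -1.841]
ft_force: [4.9, -5.7, -4.3]
width: 25.5
```

Emit:
{"op": "servo_tool", "data": {
  "moves": "-0.0006 0.0008 0 0 0 0.8;-0.001 0.0011 0 0 0 1.2"
}}

```text
t: 32.75
ee_pos: [633.5, 145.3, 100.3]
orientation: [-0.645, 1.826, -1.828]
ft_force: [4.9, -5.7, -4.4]
width: 25.8
```

```bash
python3 -c "
from st import *
st()"
```

```text
t 32.75 e [633.5 145.3 100.3] b deg 41.5 R 75.4 Ft 7.6 Fr -0.1 Fz -4.4 cam~ 1.487 jaw -51.0
```

Emit:
{"op": "servo_tool", "data": {
  "moves": "-0.0007 0.0007 0 0 0 0.8;-0.001 0.0011 0 0 0 1.2"
}}

```text
t: 33.0
ee_pos: [632.6, 146.4, 100.3]
orientation: [-0.662, 1.812, -1.814]
ft_force: [4.8, -6.2, -4.6]
width: 26.1
```

Emit:
{"op": "servo_tool", "data": {
  "moves": "-0.0007 0.0007 0 0 0 0.8;-0.001 0.0011 0 0 0 1.2"
}}

```text
t: 33.25
ee_pos: [631.6, 147.4, 100.3]
orientation: [-0.678, 1.799, -1.801]
ft_force: [5.2, -5.3, -4.1]
width: 25.7
```

Emit:
{"op": "servo_tool", "data": {
  "moves": "-0.0007 0.0007 0 0 0 0.8;-0.0011 0.001 0 0 0 1.2"
}}

```text
t: 33.5
ee_pos: [630.5, 148.5, 100.2]
orientation: [-0.695, 1.785, -1.787]
ft_force: [5.8, -5.1, -5.0]
width: 25.9
```

```bash
python3 -c "
from st import *
st()
i=ctrl.get_image('side');pickle.dump(i,open('side19.pkl','wb'));i['pixels']=np.clip(i['pixels'].astype(float)*2,0,255);crop(i['pixels'],240,190,340,260,7,'pics/s19.png')"
```

```text
t 33.5 e [630.5 148.5 100.2] b deg 44.8 R 75.4 Ft 7.7 Fr 0.5 Fz -5.0 cam~ 1.545 jaw -47.4
```

View pics/s19.png

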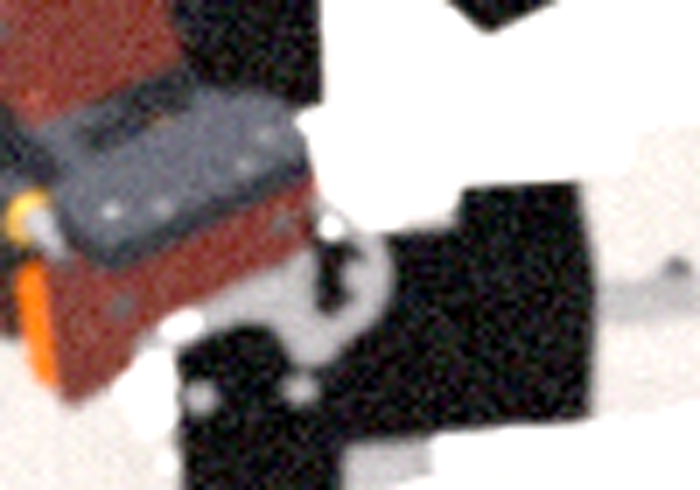

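Emit:
{"op": "servo_tool", "data": {
  "moves": "-0.0007 0.0007 0 0 0 0.8;-0.0011 0.001 0 0 0 1.2"
}}

```text
t: 33.8
ee_pos: [629.5, 149.6, 100.3]
orientation: [-0.711, 1.772, -1.773]
ft_force: [5.2, -5.0, -4.5]
width: 26.0
```

Emit:
{"op": "servo_tool", "data": {
  "moves": "-0.0007 0.0007 0 0 0 0.8;-0.0011 0.001 0 0 0 1.2"
}}

```text
t: 34.05
ee_pos: [628.5, 150.6, 100.3]
orientation: [-0.727, 1.758, -1.76]
ft_force: [5.7, -5.0, -4.6]
width: 25.7
```

Emit:
{"op": "servo_tool", "data": {
  "moves": "-0.0007 0.0007 0 0 0 0.8;-0.0011 0.001 0 0 0 1.2"
}}

```text
t: 34.3
ee_pos: [627.4, 151.5, 100.3]
orientation: [-0.742, 1.744, -1.746]
ft_force: [5.9, -6.4, -5.3]
width: 25.8
```

```bash
python3 -c "
from st import *
st()"
```

```text
t 34.3 e [627.4 151.5 100.3] b deg 48.1 R 75.5 Ft 8.7 Fr -0.8 Fz -5.3 cam~ 1.602 jaw -43.8
```

Still climbing slowly. I'll take 1 to 1.5 mm steps.

Emit:
{"op": "servo_tool", "data": {
  "moves": "-0.0008 0.0006 0 0 0 0.8;-0.0011 0.0009 0 0 0 1.2"
}}

```text
t: 34.55
ee_pos: [626.5, 152.3, 100.3]
orientation: [-0.758, 1.73, -1.732]
ft_force: [6.6, -5.5, -5.6]
width: 26.0
```

Emit:
{"op": "servo_tool", "data": {
  "moves": "-0.0008 0.0006 0 0 0 0.8;-0.0012 0.0009 0 0 0 1.2"
}}

```text
t: 34.8
ee_pos: [625.5, 153.2, 100.3]
orientation: [-0.773, 1.715, -1.718]
ft_force: [7.4, -6.7, -5.9]
width: 26.1
```

```bash
python3 -c "
from st import *
st()"
```

```text
t 34.8 e [625.5 153.2 100.3] b deg 50.0 R 75.4 Ft 10.0 Fr -0.4 Fz -5.9 cam~ 1.637 jaw -41.4
```

Emit:
{"op": "servo_tool", "data": {
  "moves": "-0.0006 0.0005 0 0 0 0.6"
}}

```text
t: 34.92
ee_pos: [624.9, 153.6, 100.3]
orientation: [-0.78, 1.708, -1.712]
ft_force: [7.4, -6.9, -6.6]
width: 26.0
```

```bash
python3 -c "
from st import *
st()
i=ctrl.get_image('side');pickle.dump(i,open('side20.pkl','wb'));i['pixels']=np.clip(i['pixels'].astype(float)*2,0,255);crop(i['pixels'],240,190,340,260,7,'pics/s20.png')
st()"
```

```text
t 34.92 e [624.9 153.6 100.3] b deg 50.5 R 75.4 Ft 10.1 Fr -0.6 Fz -6.6 cam~ 1.645 jaw -40.8
t 34.98 e [624.8 153.7 100.3] b deg 50.6 R 75.5 Ft 9.2 Fr -0.1 Fz -6.5 cam~ 1.647 jaw -40.7
```

View pics/s20.png

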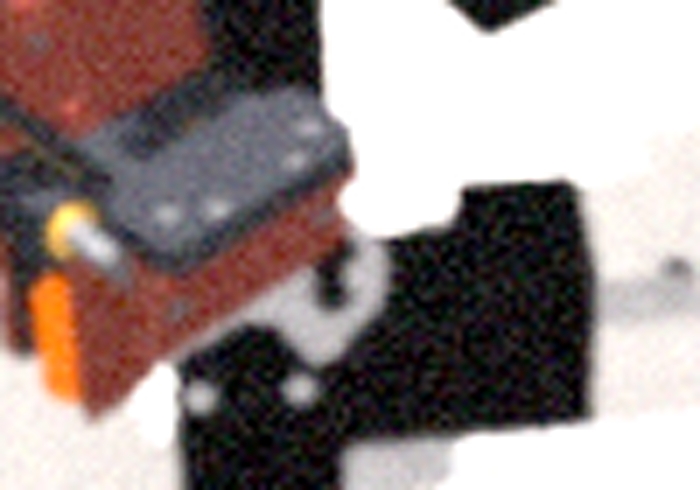

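Emit:
{"op": "servo_tool", "data": {
  "moves": "-0.0006 0.0005 0 0 0 0.6"
}}

```text
t: 35.1
ee_pos: [624.3, 154.2, 100.3]
orientation: [-0.788, 1.701, -1.705]
ft_force: [7.4, -7.2, -6.8]
width: 25.9
```

```bash
python3 -c "
from st import *
st();ctrl.get_image('side');st()"
```

```text
t 35.1 e [624.3 154.2 100.3] b deg 51.2 R 75.4 Ft 10.2 Fr -1.0 Fz -6.8 cam~ 1.656 jaw -40.2
t 35.15 e [624.3 154.2 100.3] b deg 51.2 R 75.5 Ft 10.6 Fr -1.1 Fz -6.5 cam~ 1.657 jaw -40.1
```

Emit:
{"op": "servo_tool", "data": {
  "moves": "-0.0005 0.0004 0 0 0 0.4"
}}

```text
t: 35.28
ee_pos: [623.9, 154.6, 100.3]
orientation: [-0.793, 1.697, -1.7]
ft_force: [7.2, -6.6, -6.5]
width: 25.7
```

```bash
python3 -c "
from st import *
st();ctrl.get_image('side');st();ctrl.get_image('side');st()"
```

```text
t 35.27 e [623.9 154.6 100.3] b deg 51.6 R 75.5 Ft 9.7 Fr -0.7 Fz -6.5 cam~ 1.663 jaw -39.8
t 35.33 e [623.9 154.6 100.3] b deg 51.6 R 75.5 Ft 10.4 Fr -1.0 Fz -6.6 cam~ 1.665 jaw -39.7
t 35.38 e [623.9 154.6 100.3] b deg 51.6 R 75.5 Ft 9.5 Fr -0.6 Fz -6.8 cam~ 1.665 jaw -39.8
```

Emit:
{"op": "servo_tool", "data": {
  "moves": "-0.0006 0.0005 0 0 0 0.6;-0.0006 0.0005 0 0 0 0.6"
}}

```text
t: 35.62
ee_pos: [623.4, 155.0, 100.3]
orientation: [-0.8, 1.689, -1.693]
ft_force: [8.0, -7.3, -7.6]
width: 26.1
```

```bash
python3 -c "
from st import *
st();ctrl.get_image('side');st();ctrl.get_image('side');st()"
```

```text
t 35.62 e [623.4 155.  100.3] b deg 52.1 R 75.6 Ft 10.8 Fr -0.8 Fz -7.6 cam~ 1.673 jaw -39.2
t 35.67 e [623.4 155.  100.3] b deg 52.1 R 75.6 Ft 10.5 Fr -0.5 Fz -5.5 cam~ 1.673 jaw -39.2
t 35.73 e [623.4 155.  100.3] b deg 52.1 R 75.6 Ft 10.4 Fr -0.8 Fz -5.9 cam~ 1.673 jaw -39.2
```

```bash
python3 - <<'E'
from st import *
i=ctrl.get_image('side');pickle.dump(i,open('side21.pkl','wb'))
def edge(i):
    g=i["pixels"].astype(float).mean(-1)
    out=[]
    for v in range(222,243):
        r=g[v,310:340];k=np.nonzero(r>35)[0]
        k=[x for x in k if x>4]
        if k:
            k=k[0];out.append(310+k-1+(35-r[k-1])/(r[k]-r[k-1]))
    return np.mean(out),np.std(out),len(out)
for n in(13,16,17,18,19,20,21): print(n,edge(pickle.load(open(f"side{n}.pkl","rb"))))
st()
E
```

```text
13 (np.float64(328.8871855354571), np.float64(4.365015125890739), 10)
16 (np.float64(325.13244466166566), np.float64(0.559968052744892), 21)
17 (np.float64(325.074227715476), np.float64(0.4792779525318716), 21)
18 (np.float64(324.5124491425109), np.float64(0.49900335891129727), 21)
19 (np.float64(324.0092673323624), np.float64(0.443979208061755), 21)
20 (np.float64(323.90093726405456), np.float64(0.4854108357933116), 21)
21 (np.float64(323.8828033114073), np.float64(0.4342467293138341), 21)
t 35.77 e [623.4 155.1 100.3] b deg 52.1 R 75.6 Ft 10.7 Fr -0.3 Fz -6.6 cam~ 1.673 jaw -39.2
```

Emit:
{"op": "servo_tool", "data": {
  "moves": "-0.0005 0.0004 0 0 0 0.4;-0.0005 0.0004 0 0 0 0.4"
}}

```text
t: 36.02
ee_pos: [623.0, 155.4, 100.3]
orientation: [-0.805, 1.685, -1.689]
ft_force: [8.6, -7.0, -6.5]
width: 25.9
```

```bash
python3 -c "
from st import *
st();ctrl.get_image('side');st();ctrl.get_image('side');st()"
```

```text
t 36.02 e [623.  155.4 100.3] b deg 52.5 R 75.6 Ft 11.0 Fr -0.3 Fz -6.5 cam~ 1.68 jaw -38.8
t 36.08 e [623.  155.4 100.3] b deg 52.6 R 75.6 Ft 10.1 Fr -1.1 Fz -5.2 cam~ 1.681 jaw -38.8
t 36.12 e [622.9 155.4 100.3] b deg 52.6 R 75.6 Ft 11.0 Fr -0.2 Fz -6.9 cam~ 1.681 jaw -38.8
```

Emit:
{"op": "servo_tool", "data": {
  "moves": "-0.0006 0.0004 0 0 0 0.5;-0.0006 0.0004 0 0 0 0.5"
}}

```text
t: 36.38
ee_pos: [622.5, 155.8, 100.3]
orientation: [-0.811, 1.679, -1.683]
ft_force: [8.5, -7.5, -7.8]
width: 25.7
```

```bash
python3 -c "
from st import *
st();ctrl.get_image('side');st();ctrl.get_image('side');st()"
```

```text
t 36.38 e [622.5 155.8 100.3] b deg 53.0 R 75.6 Ft 11.3 Fr -0.9 Fz -7.8 cam~ 1.689 jaw -38.3
t 36.42 e [622.5 155.8 100.3] b deg 53.0 R 75.6 Ft 10.5 Fr -0.8 Fz -7.5 cam~ 1.689 jaw -38.3
t 36.48 e [622.5 155.8 100.3] b deg 53.0 R 75.6 Ft 10.6 Fr -0.1 Fz -7.3 cam~ 1.689 jaw -38.3
```

Emit:
{"op": "servo_tool", "data": {
  "moves": "-0.0006 0.0004 0 0 0 0.5;-0.0006 0.0004 0 0 0 0.5"
}}

```text
t: 36.72
ee_pos: [622.0, 156.2, 100.4]
orientation: [-0.817, 1.673, -1.677]
ft_force: [9.2, -7.5, -6.3]
width: 25.9
```

```bash
python3 -c "
from st import *
st();i=ctrl.get_image('side');st();pickle.dump(i,open('side22.pkl','wb'));ctrl.get_image('side');st();ctrl.get_image('side');st()
def edge(i):
    g=i['pixels'].astype(float).mean(-1);out=[]
    for v in range(222,243):
        r=g[v,310:340];k=[x for x in np.nonzero(r>35)[0] if x>4][0];out.append(310+k-1+(35-r[k-1])/(r[k]-r[k-1]))
    return np.mean(out)
print(edge(i))
"
```

```text
t 36.73 e [622.  156.2 100.4] b deg 53.5 R 75.7 Ft 11.9 Fr -0.6 Fz -6.3 cam~ 1.698 jaw -37.8
t 36.77 e [621.9 156.2 100.3] b deg 53.5 R 75.6 Ft 11.0 Fr 0.1 Fz -7.8 cam~ 1.698 jaw -37.8
t 36.83 e [621.9 156.2 100.3] b deg 53.5 R 75.6 Ft 11.3 Fr -0.6 Fz -6.4 cam~ 1.698 jaw -37.8
t 36.88 e [621.9 156.3 100.3] b deg 53.6 R 75.6 Ft 10.4 Fr 0.2 Fz -7.3 cam~ 1.698 jaw -37.8
323.9070044559895
```

The push is about 11.2 N and the block hasn't moved over the last three images, so it is firm. I'll back off to the middle of the jaws' play and lift clear.

Emit:
{"op": "servo_tool", "data": {
  "moves": "0.002 -0.0015 0 0 0 0;0.004 -0.003 0 0 0 0;0.004 -0.003 0 0 0 0;0.004 -0.003 0.02 0 0 0;0.004 -0.003 0.05 0 0 0;0.004 -0.003 0.1 0 0 0;0.02 0.02 0.15 0 0 0;0.02 0.07 0.17 0 0 0"
}}

```text
t: 37.88
ee_pos: [642.0, 226.6, 276.1]
orientation: [-0.811, 1.675, -1.677]
ft_force: [1.0, 1.1, -1.0]
width: 26.0
```

Emit:
{"op": "servo_tool", "data": {
  "moves": "0 0.05 0 0 0 0;-0.02 0.1 0 0 0 0;-0.04 0.15 0 0 0 0;-0.06 0.2 0 0 0 0;-0.08 0.25 0 0 0 0;-0.1 0.3 0 0 0 0;-0.1 0.3 0 0 0 0"
}}

```text
t: 38.75
ee_pos: [537.2, 530.3, 271.5]
orientation: [-0.823, 1.674, -1.672]
ft_force: [0.8, -0.4, 0.5]
width: 25.4
```

```bash
python3 - <<'E'
from st import *
from ov import *
st()
for n in("top","side"):
    i=ctrl.get_image(n);pickle.dump(i,open(n+"23.pkl","wb"));r=post(i);print(n,r,cam(r[0]) if r[0] is not None else None)
    if n=="side":
        crop(i["pixels"],230,130,370,280,5,"pics/s23.png")
        print(fit(i,BL,[519.8,85.6,.17],z0=8))
    else: crop(i["pixels"],270,110,500,300,3.3,"pics/t23.png")
E
```

```text
t 38.75 e [537.2 530.3 271.5] b deg 95.2 R 436.7 Ft 0.8 Fr -0.4 Fz 0.5 cam~ 2.425 jaw -37.5
top (array([627.05037608, 151.51923698, 108.44442762]), 10, 10) 1.6724979651021907
side (None, 0, 0) None
(array([5.18945700e+02, 8.21822496e+01, 9.45155740e-02]), np.float64(292.14604445820396), np.float32(1336.0156))
```

View pics/s23.png

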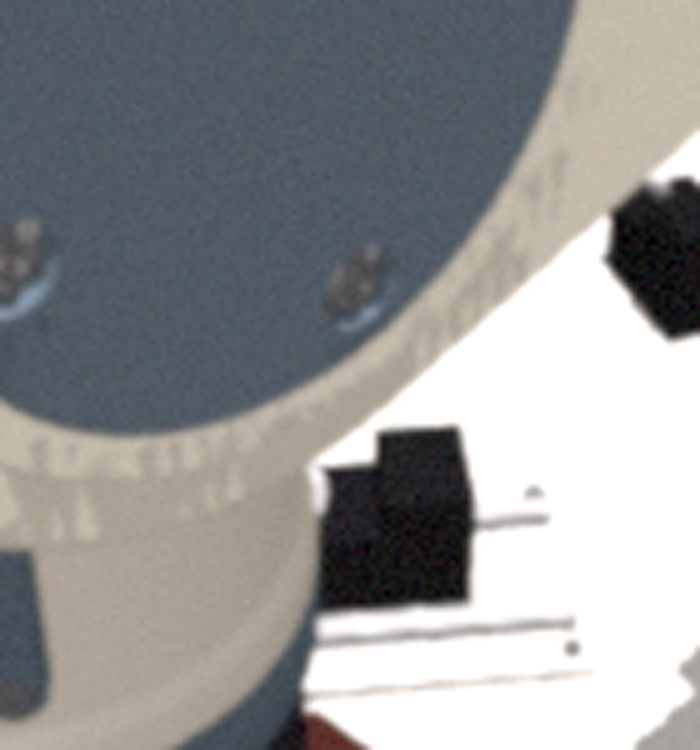

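View pics/t23.png

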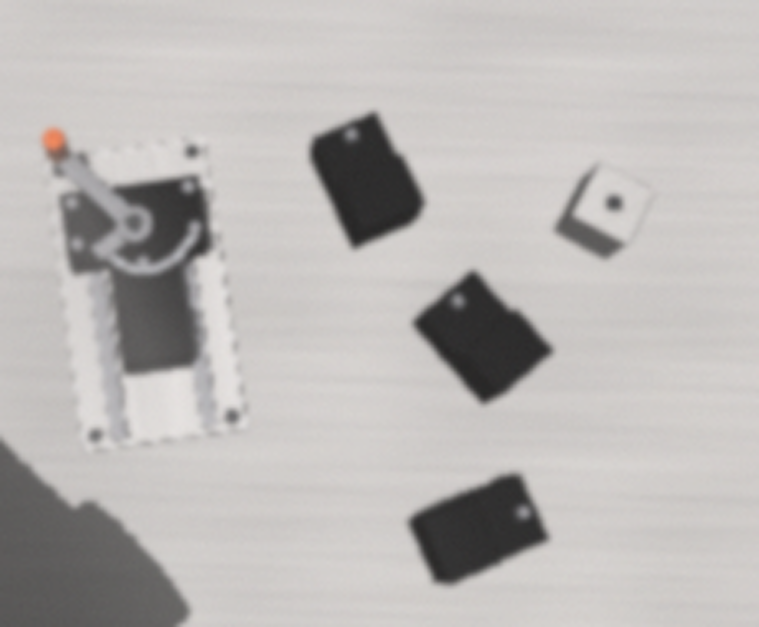

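```bash
python3 - <<'E'
from ov import *
from workcell import ctrl
i=pickle.load(open("top23.pkl","rb"));P=cloud(i)
m=(P[...,2]>72)&(P[...,2]<84)&(abs(P[...,0]-500)<40)&(abs(P[...,1]-82)<40)
d=P[m][:,:2]-[540.1,89.6];c,s=np.cos(.171),np.sin(.171)
q=np.stack([c*d[:,0]+s*d[:,1],-s*d[:,0]+c*d[:,1]],-1);print("rear top centre in jig (expect -40,0)",q.mean(0),len(q),"yaw",cv2.minAreaRect(q.astype(np.float32)))
print(ctrl.close_job())
E
```

```text
rear top centre in jig (expect -40,0) [-40.77490102  -2.70136628] 385 yaw ((-40.445899963378906, -2.7298336029052734), (49.743438720703125, 40.2011604309082), 89.66799926757812)
the job is handed in; nothing more can be done
None
```

The job is done and handed in at about 39 s of the 72 s allowed. The block is drawn up against the nest, and the lever was left where it came up firm.

**What I did**
- **Lever open:** I pushed it to its open stop, feeling about 13 N with no further motion. Both cameras read cam ≈ 0.
- **Block:** I took the look-alike farthest to the robot's right. On my first try at lowering it into the channel, its nose came down on the open claw's tip and it turned about 41° in the grip. I lifted it off, tilted the tool to level it, and set it down flat further back. I then pushed it from behind with closed fingers until it met both plungers.
- **Closing:** I turned the lever in small steps. The push was 3–8 N until about cam 1.6, then rose to about 11 N at cam 1.67–1.70. I stopped there, let go and moved clear.

**Last checks**
- **Seating:** the top picture shows no gap between block and nest. The block's tall half measured x −40.4 to −40.8 in the jig, against −40 for flush, with no yaw, and the side camera showed no motion over the last three pictures. These pictures resolve only about 1 mm, so flushness rests mainly on the firm feel.
- **Lever:** it stayed at about 1.67 after I let go.
- **Bystanders:** the riser and the other three blocks look unmoved. I did not recheck the screwdriver and tray, but went nowhere near them.

**What disagreed**
- The push before firm read up to about 8 N, where 3–7 N was stated, and it rose less steeply afterwards than described.
- The block's sideways position read −2.7 mm, more than the 2 mm the channel allows, so I put that down to camera calibration.

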